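# Load a slide magazine through the incubator's flap port

## Robot

A 6-joint arm with a two-finger parallel gripper is mounted at the origin on the work surface. World frame = base frame: x ahead of the robot, y to its left, z up, the work surface at z = 0. Lengths are in mm, angles in degrees, forces in N, time in s.
With the tool pointing down it reaches from about 275 to 875 mm from the base axis. Payload 12.5 kg.
Tool frame: the origin (TCP) lies between the finger pads; the fingertips stand r.finger_overhang ahead of it and the grasp point (between the pads) lies 6 mm ahead of it (r.finger_overhang is the distance from the TCP to the fingertips, in mm); z points along the fingers, y is the direction in which the jaws open and shut (so a half turn about z gives the same grasp; the last joint's range is limited). The gripper opens to 85 mm and grips with 20 to 120 N. Pads are 22 mm wide; open, the fingers measure 114 mm over their backs; the gripper's body (76 mm by 85 mm) begins 54 mm behind the grasp point. The pads swing forward as they close: fully open they stand 13 mm farther back than shut.
Start: joints at [-68.675, 20.094, 94.641, -0, 65.266, -4.847], TCP at [242.609, -493.584, 229.39] pointing down, gripper open.
Joint ranges: [-157.81, 157.81], [-45, 120.19], [0.68, 151.7], [-89.99, 269.99], [4.06, 180], [-164.3, 164.3]. Speed limits (degrees/s): [127.2, 127.2, 159.86, 180, 180, 180].

## Interface

Orientations are given as a 3x3 rotation matrix whose columns are the frame's x, y, z axes.
In Python, from cell import read_state, grab_frame, camera_info, job, r gives the robot as it stands. The module is installed in compiled form; this text tells all that it offers.
- The arm moves only by the tool servo_tool, never from a script. Its argument "steps" is a list that holds one entry, the list of rows, each a list of 7 numbers: the shift along the tool's x, y, z in cm, then the turn, a rotation vector about the tool's x, y, z in rad, then the finger opening in cm, from 0 to 8.54. In form: [[[dx, dy, dz, wx, wy, wz, fingers], ...]]. A call has 1 to 20 rows; each row shifts and turns the commanded pose from where the row before left it, along the tool's axes as they then stand; what a row does not reach is not made up. A row lasts 1/12 s, in which the tool goes at most 41.7 mm and 7.16 degrees, less where a joint would pass 70% of its speed; a pose out of reach is approached as far as the arm can. A call is refused whole if a number of a shift passes 4.17 or a number of a turn 0.125, either way. A call with a gripper value outside its range is refused whole. The fingers move at their own pace and stop on an object; "newtons" is the grip in N (left out, the last holds). Time passes only in rows, so rows that do not move let the fingers close. It gives the time, the measured TCP pose, the force and the opening at its end, in the units of the state.
- read_state(): the state, without advancing time (a new reading comes with each control period).
- grab_frame(name): name is "side" or "top"; returns the picture (480x640x3 uint8, red, green, blue); there is no depth.
- camera_info(name): a dict with "K" (3x3 intrinsics, pixels), "k1" (the pictures are not rectified: a ray, as slopes to the right and down, at radius r is drawn at 1 + k1 r^2 times it, then the intrinsics apply), "R" (3x3) and "t" (3): a world point X has camera coordinates R X + t. Camera axes: x right, y down, z forward; pixel columns grow to the right and rows downward; lengths in mm; the calibration is good to about 2 mm. A picture is of the moment at which its call begins. camera_info takes no time and is no camera call.
- job.close_job(): hands the job in, once; it reports no verdict.
The state is a dict: "clock": time; "q": joint angles; "dq": joint speeds; "joint_torque": joint torques, N m; "tcp_pos": TCP position; "tcp_rot": TCP orientation; "ft_force": force on the tool from outside, world axes, zero at the start; "torque": the same for the moment, N m; "grip_width": finger opening in mm.
Only numpy, scipy, OpenCV 4.12 (cv2) and the standard library are available. Lean on these libraries where they do the work, as an engineer would, in place of code of your own. Each camera call takes 0.05 s, during which the arm holds its last target.

## Task

Stand the slide magazine upright on the incubator's steel dock in line with the port and let go of it, then take the push rod from its rest and with the rod's end push the magazine through the spring flap until it is fully home against the stop inside and the flap has shut behind it. Then lay the rod back in its rest and, last of all, throw the lock lever fully over towards the back of the incubator. Keep the magazine upright throughout, never push it through the port with the fingers themselves, and leave the jar and the tip box where they stand.

Things in the scene. Friction and masses are not known exactly. Their poses are not given: they have to be found in the camera images.
- port (a point): Middle of the port's sill, in the plane of the front face of the fixed slide incubator (white bench-top box, 310 long x 250 wide, front part 85 tall, rear 152). x axis: level, straight into the port, the pushing direction; z up. The sill is 12 mm above the bench, level with dock and lane floor. Port and lane inside: 44 wide, straight, 64 high, clear roof over the lane.
- dock (a point): Point on the flat steel dock plate in front of the port, on the lane's line, 90 mm before the port plane, axes as the port's; a good place for the magazine's middle. The plate is 120 wide and reaches 170 mm out from the port, its top 12 mm above the bench. Two flared guides 22 mm high stand on its last 42 mm, narrowing from 84 to 44 mm at the port; else it is open.
- home (a point): Where the magazine's centre is when it is fully home, its leading end against the stop: 124 mm inside the port plane, 24 mm above the lane floor, axes as the port's. The stop is 167 mm inside, so the rear end is then 81 mm inside the port plane.
- flap (a joint): Aluminium flap 42 wide x 56 tall in the port, hung from a level hinge 60 mm above the sill, 14 mm inside. 0 = shut (hanging), up to 1.5 rad inward; cannot swing outward. A light spring shuts it (under 1 N at its edge). It rides on the magazine and drops shut once the magazine's rear end is over 72 mm inside the port plane; on the way out the plain bar slides freely under it.
- magazine_center (a point): Centre of the loose slide magazine: closed grey plastic box 86 long (x axis) x 36 wide (y) x 48 tall (z up), about 0.22 kg, slide edges showing in its dark long sides. The point is 24 mm above its underside. It starts standing on the bench. Either end may go in first, long axis along the pushing direction.
- rod_grip (a point): Grip point of the loose push rod: square aluminium bar 260 long (x axis) x 16 x 16 mm with a black grip block 80 x 24 wide x 36 tall round its middle, 0.16 kg. The point is half-way along, 10 mm above the bar's axis, 16 below the block's top, 130 from each flat end. Starts lying in its rest, x axis within 0.15 rad of the port's. Push with the bar's axis 20 to 30 mm above the dock.
- rest_mid (a point): Where the rod's grip point belongs when the rod lies in its rest, 50 mm above the bench; x axis along the lying rod. The fixed rest is a plate 230 x 60 x 6 mm with white saddles 90 mm to either side of its middle along x, each 14 thick with a slot open upward, 23 wide at its floor (32 mm above the bench), flaring to 36 at its top 50 mm above the bench.
- lock (a joint): Lock lever on the incubator's roof. 0 = unlocked, leaning out towards the dock; 1.0 rad = fully over towards the back (port's +x). Stays where it is left (about 1 N at the ball moves it).
- lock_tip (a point): Centre of the lever's black ball, 26 mm across, on a 10 mm steel stem. The pivot is 80 mm from it, 107 mm above the bench; the hinge is level, across the port's x axis. The ball leans 0.5 rad from upright to the port's -x at joint value 0, and 0.5 rad to +x at 1.0.
- jar: Bystander: squat amber jar, 56 across x 60 tall, origin under its centre.
- tipbox: Bystander: black tip box with white lid, 110 x 75 x 51 tall, origin under its centre.

How it is judged (in metres and radians):
On the way, in this order (a step that is already met when the one before it is completed fails the run):
1. the magazine stands upright and released on the dock, outside the port and in line with it (x of magazine_center in the frame of port between -0.14 and -0.04 m and y of magazine_center in the frame of port between -0.025 and 0.025 m and z of magazine_center in the frame of port between 0.018 and 0.03 m and angle between the x axis of magazine_center and the x axis of port, either way round below 0.35 rad and angle between magazine_center's own z axis and vertical below 0.15 rad and contact force between the fingers and magazine below 0.1 N and linear speed of magazine below 0.03 m/s), for 0.2 s.
2. the rod pushes the magazine through the open flap (value of joint flap above 0.5 rad and contact force between rod and magazine above 0.15 N and x of magazine_center in the frame of port above -0.02 m), for 0.04 s.
3. the magazine is home inside, within 12 mm of the stop, and the flap has shut behind it (x of magazine_center in the frame of port between 0.112 and 0.131 m and z of magazine_center in the frame of port below 0.034 m and angle between magazine_center's own z axis and vertical below 0.15 rad and value of joint flap below 0.1 rad), for 0.2 s.
4. the rod lies released in its rest (horizontal distance between rod_grip and rest_mid below 0.02 m and distance between rod_grip and rest_mid below 0.022 m and angle between the x axis of rod_grip and the x axis of rest_mid, either way round below 0.1 rad and contact force between the fingers and rod below 0.1 N), for 0.2 s.
5. the lock lever is thrown towards the back (value of joint lock above 0.85 rad), for 0.1 s.
At the end, for the whole second after the job is handed in: The magazine is upright inside the incubator within 12 mm of the stop, the flap is shut (within 0.1 rad), the rod lies at rest and released in its rest (grip point within 20 mm of its place, within 0.1 rad), and the lock lever is over to the back (at least 0.85 of 1.0 rad) (all of step 3 and all of step 4 and value of joint lock above 0.85 rad and linear speed of each of magazine, rod below 0.02 m/s); the robot touches nothing.
It fails at once if the magazine is tipped over (angle between magazine_center's own z axis and vertical above 0.5 rad).
It fails at once if the fingers, not the rod, push the magazine through the port (x of magazine_center in the frame of port above -0.03 m and z of magazine_center in the frame of port below 0.045 m and y of magazine_center in the frame of port between -0.03 and 0.03 m and contact force between the fingers and magazine above 0.5 N).
It fails at once if the jar is disturbed (moved over 30 mm) (distance of jar from where it was at the start of the episode above 0.03 m).
It fails at once if the tip box is disturbed (moved over 30 mm) (distance of tipbox from where it was at the start of the episode above 0.03 m).
It also fails if it takes over 67 s, if anything falls off the work surface, if the arm or the gripper's body presses on something with over 40 N, if the wrist force passes 120 N, or if a joint passes its speed limit or range.

## Working session

There is one attempt and no reset: what is moved stays moved. The work goes in short steps, Python scripts to look and compute and a tool call to move; the robot and the scene stay as the last step left them, time stands still between calls to the robot, and variables do not carry over. Pictures are saved under pics/ and viewed, and the job is handed in when it is done.

Besides the shell and the picture viewer there is one more tool, called after "Request:" as name(argument=value, ...) on one line, values as JSON. servo_tool: Moves the arm, as the interface text tells. Its arguments: {"type":"object","properties":{"steps":{"type":"array","items":{"type":"array","items":{"type":"array","items":{"type":"number"}}}},"newtons":{"type":"number"}},"required":["steps"]}

```bash
mkdir -p pics; ls
python3 - <<'E'
from cell import read_state, grab_frame, camera_info, job, r
import cv2, numpy as np
for n in ("side","top"):
    f=grab_frame(n); cv2.imwrite(f"pics/{n}0.png",f[:,:,::-1]); 
    c=camera_info(n); R=np.array(c["R"]);t=np.array(c["t"])
    print(n,np.array(c["K"]).tolist(),c["k1"],"C",-R.T@t,"R",R.round(3).tolist())
print(r.finger_overhang); s=read_state(); print(s)
E
```

```text
pics
side [[456.4156976733249, 0.0, 321.72232056221003], [0.0, 456.4156976733249, 232.3046565721258], [0.0, 0.0, 1.0]] -0.08165374009669617 C [ 421.54969415 -524.79195679  679.63981725] R [[0.957, -0.289, 0.003], [-0.202, -0.676, -0.708], [0.207, 0.677, -0.706]]
top [[460.56779346141025, 0.0, 313.2079391047404], [0.0, 460.56779346141025, 250.08388383952516], [0.0, 0.0, 1.0]] -0.11727723913908579 C [531.58584414 -20.24802637 785.66181422] R [[-0.001, -1.0, -0.007], [-0.996, 0.002, -0.093], [0.093, 0.007, -0.996]]
25.0
{'clock': 0.1, 'q': array([-6.86741213e+01,  2.01208628e+01,  9.46755740e+01,  1.99687823e-03,
        6.52655997e+01, -4.84810047e+00]), 'dq': array([-0.07626365, -0.06333327, -0.07344594, -0.05604924,  0.01828042,
       -0.0437408 ]), 'joint_torque': array([ 1.74964398e-04, -5.06834221e+01, -2.91876554e+01, -9.07568847e-05,
        2.60068737e-03,  5.96782979e-05]), 'tcp_pos': array([ 242.5107117 , -493.29297177,  228.90076581]), 'tcp_rot': array([[ 8.97465249e-01,  4.41085019e-01, -3.64275615e-04],
       [ 4.41085152e-01, -8.97464678e-01,  1.02011498e-03],
       [ 1.23032936e-04, -1.07619431e-03, -9.99999413e-01]]), 'ft_force': array([ 0.42142257, -0.3529229 ,  0.36276946]), 'torque': array([-0.04874679,  0.03694844,  0.04140048]), 'grip_width': 85.10574895164453}
```

View pics/side0.png

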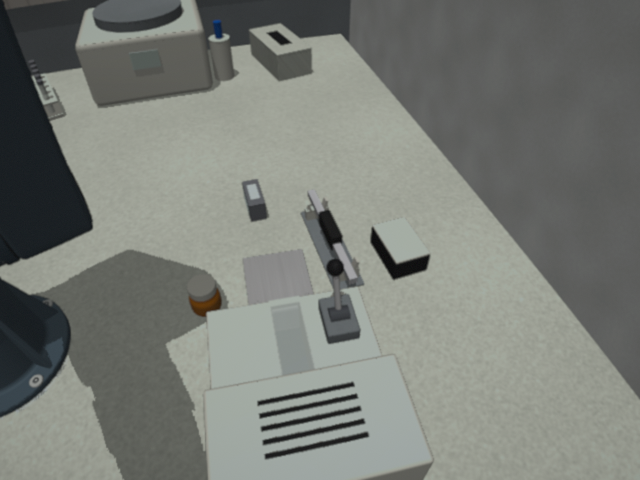

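View pics/top0.png

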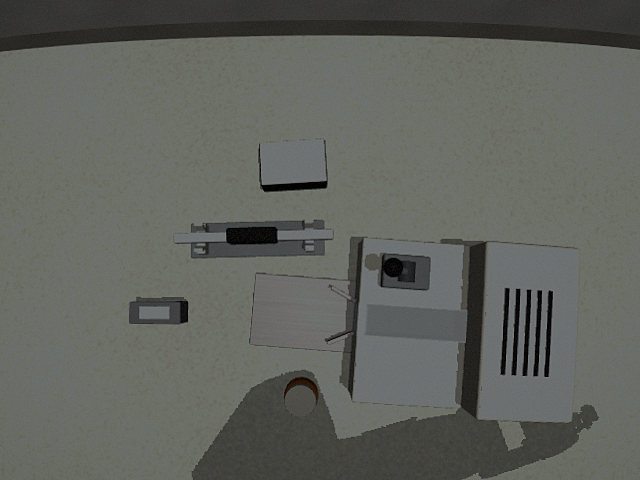

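The top view shows the magazine at about (158,311), the rod's grip block at (251,236), the dock plate at (300,312), the incubator to the right of it, the lever ball at (392,267), the jar at (300,396) and the tip box at (293,164). In this view, image right is world -y and image up is +x. I'll zoom in to measure.

```bash
cat > h.py <<'E'
from cell import read_state, grab_frame, camera_info, job, r
import cv2, numpy as np
def cam(n):
    c=camera_info(n); return np.array(c["K"]),c["k1"],np.array(c["R"]),np.array(c["t"])
def px2w(n,u,v,z):
    K,k1,R,t=cam(n)
    d=np.array([(u-K[0,2])/K[0,0],(v-K[1,2])/K[1,1]]); p=d.copy()
    for _ in range(30): p=d/(1+k1*(p@p))
    ray=R.T@np.array([p[0],p[1],1]); C=-R.T@t
    return C+ray*(z-C[2])/ray[2]
def w2px(n,X):
    K,k1,R,t=cam(n); c=R@np.array(X,float)+t; p=c[:2]/c[2]; p=p*(1+k1*(p@p))
    return np.array([K[0,0]*p[0]+K[0,2],K[1,1]*p[1]+K[1,2]])
def crop(f,x0,y0,w,h,s,name,g=1.0):
    im=f[y0:y0+h,x0:x0+w,::-1]; im=cv2.resize(im,None,fx=s,fy=s,interpolation=cv2.INTER_CUBIC)
    im=np.clip(im.astype(float)*g,0,255).astype(np.uint8)
    for k in range(0,w,10): 
        if k%50==0 : cv2.putText(im,str(x0+k),(int(k*s),10),0,.4,(0,0,255),1)
        cv2.line(im,(int(k*s),0),(int(k*s),12 if k%50==0 else 5),(0,0,255),1)
    for k in range(0,h,10):
        if k%50==0: cv2.putText(im,str(y0+k),(0,int(k*s)+4),0,.4,(0,0,255),1)
        cv2.line(im,(0,int(k*s)),(5,int(k*s)),(0,0,255),1)
    cv2.imwrite(f"pics/{name}.png",im)
E
python3 - <<'E'
from h import *
f=cv2.imread("pics/top0.png")[:,:,::-1]
crop(f,110,200,200,150,4,"t_a",1.6); crop(f,240,220,200,150,4,"t_b",1.6)
f=cv2.imread("pics/side0.png")[:,:,::-1]
crop(f,220,170,200,150,4,"s_a",1.3)
E
```

```text
(no output)
```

View pics/t_a.png

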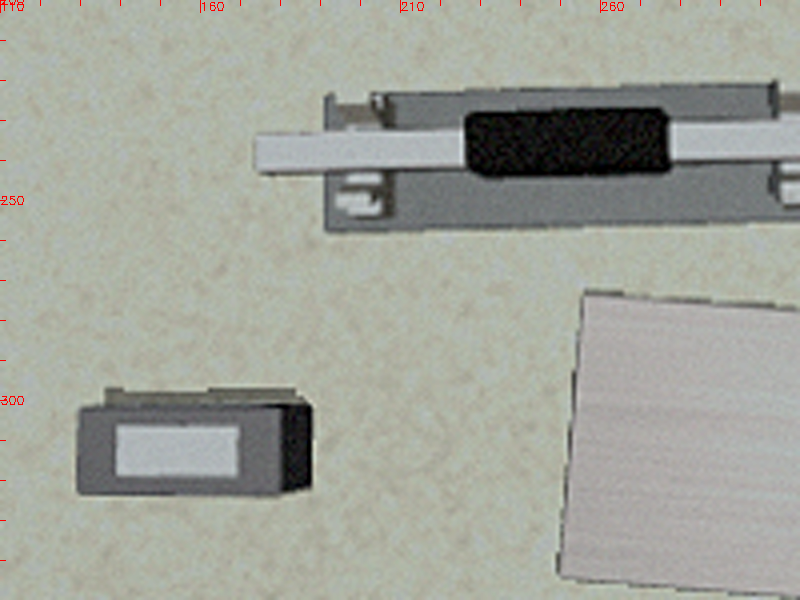

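View pics/t_b.png

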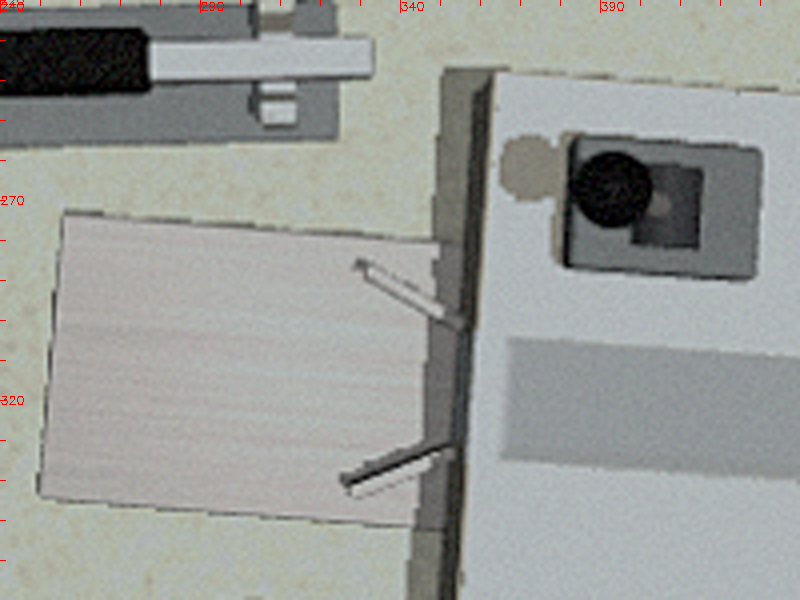

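View pics/s_a.png

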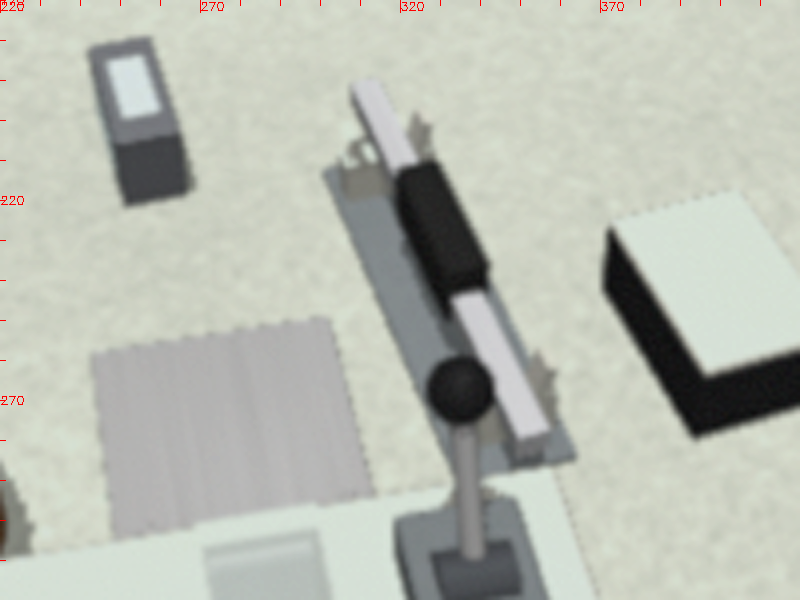

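```bash
cat > m.py <<'E'
from h import *
A=lambda x,y:(110+x/4,200+y/4)
B=lambda x,y:(240+x/4,220+y/4)
def W(n,p,z): return px2w(n,p[0],p[1],z)
def show(l,n,ps,z):
    P=np.array([W(n,p,z) for p in ps]); print(l,P[:,:2].round(1).tolist(),'mean',P[:,:2].mean(0).round(1)); return P
def ang(v): return np.degrees(np.arctan2(v[1],v[0])).round(2)
M=show('mag','top',[A(79,407),A(283,404),A(281,495),A(79,494)],48)
print(np.linalg.norm(M[1]-M[0]),np.linalg.norm(M[3]-M[0]),ang(M[1]-M[0]),ang(M[2]-M[3]))
D=show('dock','top',[A(585,292),A(560,577),B(412,526),B(440,242)],12)
print(np.linalg.norm(D[1]-D[0]),ang(D[3]-D[0]),ang(D[2]-D[1]),ang(D[0]-D[1])-90, 'mid outer',(D[0]+D[1])[:2]/2)
G=show('grip','top',[A(467,110),A(668,107),A(670,174),A(470,176)],66)
print(np.linalg.norm(G[1]-G[0]),np.linalg.norm(G[3]-G[0]))
Bb=show('bar','top',[A(256,133),A(256,174),B(374,37),B(373,78)],48)
print(ang(Bb[2]-Bb[0]),ang(Bb[3]-Bb[1]),np.linalg.norm(Bb[2]-Bb[0]))
P=show('plate','top',[A(326,94),A(326,232),B(338,3),B(338,138)],6)
print(ang(P[2]-P[0]),ang(P[3]-P[1]),np.linalg.norm(P[2]-P[0]))
print('ball',W('top',B(612,188),177.2))
print('ball side',W('side',(220+460/4,170+388/4),177.2))
I=show('front','top',[(363.75,237.5),(352,402)],85); print(ang(I[0]-I[1])-90,np.linalg.norm(I[0]-I[1]))
a=W('top',(300,396),60);print('jar',a)
S=lambda x,y:(220+x/4,170+y/4)
show('mag side','side',[S(90,47),S(151,37),S(181,134),S(112,143)],48)
show('dock side','side',[S(92,354),S(330,318)],12)
show('bar side','side',[S(350,93),S(550,432),S(515,445)],48)
E
python3 m.py
```

```text
mag [[516.5, 284.2], [518.4, 198.9], [481.9, 199.1], [481.2, 283.4]] mean [499.5 241.4]
85.39088283593208 35.29076658353543 -88.72 -89.55
dock [[565.3, 81.2], [446.2, 90.9], [434.4, -64.1], [552.5, -76.4]] mean [499.6   7.9]
119.45534911642045 -94.65 -94.36 -94.67 mid outer [505.74792363  86.09042361]
grip [[635.1, 121.9], [635.9, 42.0], [609.3, 41.0], [608.7, 120.3]] mean [622.3  81.3]
79.9335702655163 26.372633039462155
bar [[628.6, 212.7], [611.7, 212.2], [634.2, -47.8], [617.6, -47.3]] mean [623.   82.4]
-88.76 -88.72 260.60619203389996
plate [[651.0, 195.5], [591.2, 194.0], [654.8, -34.1], [596.8, -33.9]] mean [623.4  80.4]
-89.05 -88.58 229.66982103536327
ball [ 565.68498622 -121.67602539  177.2       ]
ball side [ 566.89287559 -116.40762081  177.2       ]
front [[616.3, -92.8], [367.8, -73.2]] mean [492. -83.]
-94.5 249.24044733120675
jar [371.42082798   5.75443244  60.        ]
mag side [[484.9, 283.1], [519.0, 282.0], [518.3, 197.0], [482.3, 200.4]] mean [501.1 240.6]
dock side [[448.4, 90.3], [566.7, 80.2]] mean [507.6  85.3]
bar side [[612.1, 203.7], [634.8, -47.5], [617.3, -50.1]] mean [621.4  35.4]
```

```bash
cat > plan.py <<'E'
import sys
from h import *
# usage: plan.py x y z  -> tool-frame total shift in cm
s=read_state(); R=s["tcp_rot"]; p=s["tcp_pos"]
print(round(s["clock"],2),p.round(1),"yawY",np.degrees(np.arctan2(R[1,1],R[0,1])).round(2),"tilt",np.degrees(np.arccos(-R[2,2])).round(2),"F",s["ft_force"].round(2),"w",round(s["grip_width"],1))
if len(sys.argv)>3:
    t=np.array([float(a) for a in sys.argv[1:4]]); print("shift cm",(R.T@(t-p)/10).round(2))
if len(sys.argv)>4:
    e=float(sys.argv[4])-np.degrees(np.arctan2(R[1,1],R[0,1])); e=(e+90)%180-90; print("wz rad",-np.radians(e).round(4))
E
python3 plan.py 500 241 100 0.9
```

```text
0.1 [ 242.5 -493.3  228.9] yawY -63.83 tilt 0.06 F [ 0.42 -0.35  0.36] w 85.1
shift cm [ 55.5  -54.53  12.96]
wz rad -1.1297
```

Request:
servo_tool(steps=[[[0, 0, -0.3, 0, 0, -0.113, 8.5], [0, 0, -0.3, 0, 0, -0.113, 8.5], [0, 0, -0.3, 0, 0, -0.113, 8.5], [0, 0, -0.3, 0, 0, -0.113, 8.5], [0, 0, -0.3, 0, 0, -0.113, 8.5], [0, 0, -0.3, 0, 0, -0.113, 8.5], [0, 0, -0.3, 0, 0, -0.113, 8.5], [0, 0, -0.3, 0, 0, -0.113, 8.5], [0, 0, -0.3, 0, 0, -0.113, 8.5], [0, 0, -0.3, 0, 0, -0.113, 8.5]]])

```text
clock: 0.93
tcp_pos: [242.5, -493.4, 259.2]
tcp_rot: [[-0.022, 1.0, -0.0], [1.0, 0.022, 0.001], [0.001, -0.0, -1.0]]
ft_force: [0.2, -0.1, 0.0]
grip_width: 85.2
```

```bash
python3 plan.py 500 241 200 0.9
```

```text
0.93 [ 242.5 -493.4  259.2] yawY 1.24 tilt 0.04 F [ 0.17 -0.09  0.01] w 85.2
shift cm [72.86 27.33  5.97]
wz rad 0.0059
```

Request:
servo_tool(steps=[[[2.5, 0.9, 0, 0, 0, 0, 8.5], [3.6, 1.35, 0, 0, 0, 0, 8.5], [3.6, 1.35, 0, 0, 0, 0, 8.5], [3.6, 1.35, 0, 0, 0, 0, 8.5], [3.6, 1.35, 0, 0, 0, 0, 8.5], [3.6, 1.35, 0, 0, 0, 0, 8.5], [3.6, 1.35, 0, 0, 0, 0, 8.5], [3.6, 1.35, 0, 0, 0, 0, 8.5], [3.6, 1.35, 0, 0, 0, 0, 8.5], [3.6, 1.35, 0, 0, 0, 0, 8.5], [3.6, 1.35, 0, 0, 0, 0, 8.5], [3.6, 1.35, 0, 0, 0, 0, 8.5], [3.6, 1.35, 0, 0, 0, 0, 8.5], [3.6, 1.35, 0, 0, 0, 0, 8.5], [3.6, 1.35, 0, 0, 0, 0, 8.5], [3.6, 1.35, 0, 0, 0, 0, 8.5], [3.6, 1.35, 0, 0, 0, 0, 8.5], [3.6, 1.35, 0, 0, 0, 0, 8.5], [3.6, 1.35, 0, 0, 0, 0, 8.5], [3.6, 1.35, 0, 0, 0, 0, 8.5]]])

```text
clock: 2.6
tcp_pos: [496.8, 221.6, 259.1]
tcp_rot: [[-0.016, 1.0, -0.0], [1.0, 0.016, -0.0], [-0.0, -0.0, -1.0]]
ft_force: [0.6, -0.5, 0.5]
grip_width: 85.3
```

```bash
python3 plan.py 500 241 100 0.9
```

```text
2.6 [496.8 221.6 259.1] yawY 0.94 tilt 0.03 F [ 0.61 -0.54  0.46] w 85.3
shift cm [ 1.94  0.36 15.91]
wz rad 0.0006
```

Request:
servo_tool(steps=[[[0.65, 0.12, 2.5, 0, 0, 0, 8.5], [0.65, 0.12, 3.0, 0, 0, 0, 8.5], [0.65, 0.12, 3.0, 0, 0, 0, 8.5], [0, 0, 3.0, 0, 0, 0, 8.5], [0, 0, 3.0, 0, 0, 0, 8.5], [0, 0, 2.6, 0, 0, 0, 8.5], [0, 0, 2, 0, 0, 0, 8.5], [0, 0, 1.5, 0, 0, 0, 8.5], [0, 0, 1.0, 0, 0, 0, 8.5], [0, 0, 0.5, 0, 0, 0, 8.5], [0, 0, 0, 0, 0, 0, 8.5]]])

```text
clock: 3.52
tcp_pos: [499.7, 239.0, 37.7]
tcp_rot: [[-0.016, 1.0, -0.001], [1.0, 0.016, -0.0], [-0.0, -0.001, -1.0]]
ft_force: [0.4, -0.5, -0.1]
grip_width: 85.0
```

```bash
python3 plan.py 500 241 38 0.9
```

```text
3.52 [499.7 239.   37.7] yawY 0.92 tilt 0.07 F [ 0.42 -0.52 -0.08] w 85.0
shift cm [ 0.2   0.04 -0.03]
wz rad 0.0003
```

Request:
servo_tool(steps=[[[0.2, 0, 0, 0, 0, 0, 6], [0, 0, 0, 0, 0, 0, 4.5], [0, 0, 0, 0, 0, 0, 3.8], [0, 0, 0, 0, 0, 0, 3.3], [0, 0, 0, 0, 0, 0, 3.0], [0, 0, 0, 0, 0, 0, 3.0], [0, 0, 0, 0, 0, 0, 3.0], [0, 0, 0, 0, 0, 0, 3.0]]], newtons=30)

```text
clock: 4.18
tcp_pos: [500.4, 241.3, 39.1]
tcp_rot: [[-0.016, 1.0, 0.001], [1.0, 0.016, 0.001], [0.001, 0.001, -1.0]]
ft_force: [-0.0, -0.6, 6.3]
grip_width: 35.1
```

```bash
python3 plan.py 499.7 6.7 110 -4.6
python3 - <<'E'
from h import *
f=grab_frame("side"); crop(f,150,130,200,150,4,"s_1",1.3)
E
```

```text
4.18 [500.4 241.3  39.1] yawY 0.91 tilt 0.07 F [-0.01 -0.62  6.3 ] w 35.1
shift cm [-23.45  -0.44  -7.1 ]
wz rad 0.0962
```

View pics/s_1.png

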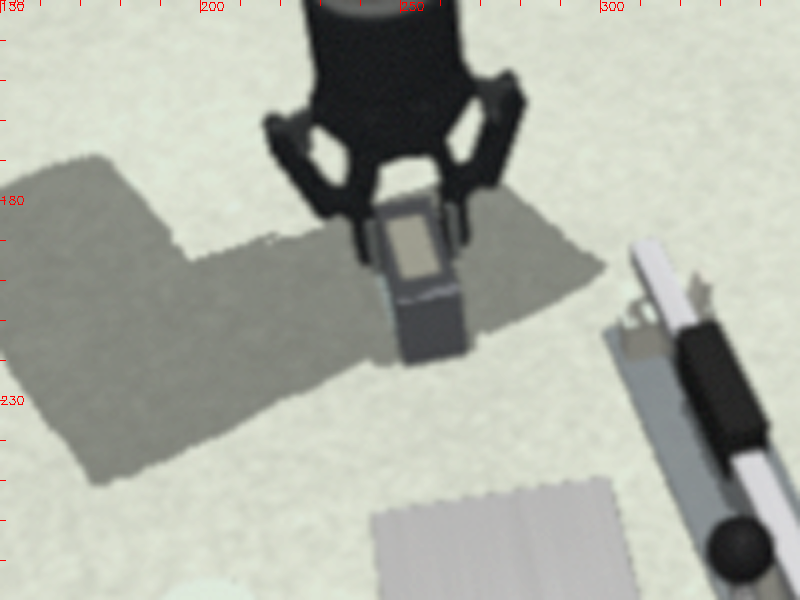

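Request:
servo_tool(steps=[[[0, 0, -0.5, 0, 0, 0, 3.0], [0, 0, -1.5, 0, 0, 0, 3.0], [0, 0, -2.0, 0, 0, 0.048, 3.0], [0, 0, -2.0, 0, 0, 0.048, 3.0], [0, 0, 0, 0, 0, 0, 3.0]]])

```text
clock: 4.65
tcp_pos: [501.5, 241.7, 101.7]
tcp_rot: [[0.082, 0.997, 0.004], [0.997, -0.082, 0.002], [0.002, 0.004, -1.0]]
ft_force: [0.3, -0.5, -2.4]
grip_width: 34.9
```

```bash
python3 plan.py 499.7 6.7 98 -4.6
```

```text
4.65 [501.5 241.7 101.7] yawY -4.71 tilt 0.28 F [ 0.33 -0.52 -2.4 ] w 34.9
shift cm [-23.44   1.75   0.33]
wz rad -0.0019
```

Request:
servo_tool(steps=[[[-1.0, 0.07, 0, 0, 0, 0, 3.0], [-2.0, 0.15, 0, 0, 0, 0, 3.0], [-2.6, 0.2, 0, 0, 0, 0, 3.0], [-2.6, 0.2, 0, 0, 0, 0, 3.0], [-2.6, 0.2, 0, 0, 0, 0, 3.0], [-2.6, 0.2, 0, 0, 0, 0, 3.0], [-2.6, 0.2, 0, 0, 0, 0, 3.0], [-2.6, 0.2, 0, 0, 0, 0, 3.0], [-2.3, 0.18, 0, 0, 0, 0, 3.0], [-1.6, 0.1, 0, 0, 0, 0, 3.0], [-0.9, 0.05, 0, 0, 0, 0, 3.0], [0, 0, 0, 0, 0, 0, 3.0]]])

```text
clock: 5.65
tcp_pos: [497.9, 4.9, 97.3]
tcp_rot: [[0.081, 0.997, -0.002], [0.997, -0.081, -0.0], [-0.0, -0.002, -1.0]]
ft_force: [-0.6, 0.7, -2.6]
grip_width: 34.9
```

```bash
python3 plan.py 499.7 6.7 53 -4.6
```

```text
5.65 [497.9   4.9  97.3] yawY -4.64 tilt 0.11 F [-0.6   0.72 -2.6 ] w 34.9
shift cm [0.19 0.18 4.43]
wz rad -0.0007
```

Request:
servo_tool(steps=[[[0.1, 0.1, 1.5, 0, 0, 0, 3.0], [0.1, 0.08, 1.5, 0, 0, 0, 3.0], [0, 0, 0.9, 0, 0, 0, 3.0], [0, 0, 0.4, 0, 0, 0, 3.0], [0, 0, 0.2, 0, 0, 0, 3.0], [0, 0, 0.1, 0, 0, 0, 3.0], [0, 0, 0, 0, 0, 0, 3.0]]])

```text
clock: 6.23
tcp_pos: [500.9, 8.5, 52.6]
tcp_rot: [[0.08, 0.997, 0.0], [0.997, -0.08, -0.0], [0.0, 0.0, -1.0]]
ft_force: [0.3, 0.6, -2.4]
grip_width: 34.5
```

```bash
python3 plan.py 499.7 6.7 51 -4.6;  python3 - <<'E'
from h import *
f=grab_frame("side"); crop(f,200,170,200,150,4,"s_2",1.3)
E
```

```text
6.23 [500.9   8.5  52.6] yawY -4.57 tilt 0.02 F [ 0.31  0.61 -2.4 ] w 34.5
shift cm [-0.19 -0.1   0.16]
wz rad 0.0006
```

View pics/s_2.png

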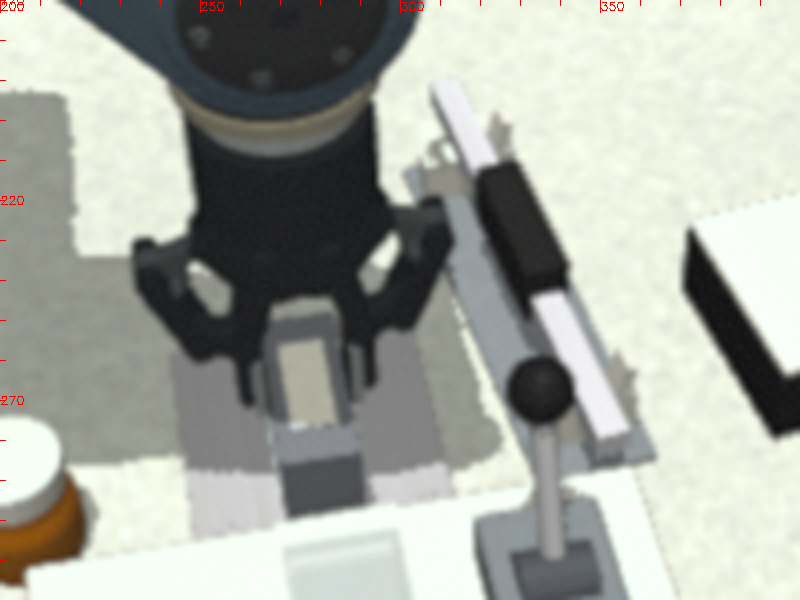

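Still about 1.5 mm above the dock. I'll lower it the rest of the way and release.

Request:
servo_tool(steps=[[[0, -0.1, 0.15, 0, 0, 0, 3.0], [0, 0, 0.05, 0, 0, 0, 3.0], [0, 0, 0, 0, 0, 0, 3.0], [0, 0, 0, 0, 0, 0, 4.0], [0, 0, 0, 0, 0, 0, 5.0], [0, 0, 0, 0, 0, 0, 6.0], [0, 0, 0, 0, 0, 0, 6.5], [0, 0, 0, 0, 0, 0, 6.5], [0, 0, -1.0, 0, 0, 0, 6.5], [0, 0, -3.0, 0, 0, 0, 6.5], [0, 0, -3.5, 0, 0, 0, 6.5], [0, 0, -3.5, 0, 0, 0, 6.5], [0, 0, 0, 0, 0, 0, 6.5]]])

```text
clock: 7.37
tcp_pos: [502.5, 8.2, 167.0]
tcp_rot: [[0.08, 0.997, 0.01], [0.997, -0.08, -0.001], [0.0, 0.01, -1.0]]
ft_force: [0.1, 0.8, 0.6]
grip_width: 65.2
```

```bash
python3 plan.py 622.5 97 150 1.25
```

```text
7.37 [502.5   8.2 167. ] yawY -4.58 tilt 0.56 F [0.09 0.77 0.63] w 65.2
shift cm [ 9.81 11.23  1.81]
wz rad -0.1018
```

Request:
servo_tool(steps=[[[0.8, 0.9, 0, 0, 0, -0.051, 6.5], [1.8, 2.0, 0, 0, 0, -0.051, 6.5], [2.0, 2.3, 0, 0, 0, 0, 6.5], [2.0, 2.3, 0, 0, 0, 0, 6.5], [1.5, 1.8, 0, 0, 0, 0, 6.5], [0.9, 1.0, 0, 0, 0, 0, 6.5], [0, 0, 0, 0, 0, 0, 6.5], [0, 0, 0, 0, 0, 0, 6.5]]])

```text
clock: 8.03
tcp_pos: [602.1, 98.8, 160.4]
tcp_rot: [[-0.023, 1.0, -0.0], [1.0, 0.023, -0.0], [-0.0, -0.0, -1.0]]
ft_force: [0.4, 0.6, 1.2]
grip_width: 64.8
```

```bash
python3 plan.py 622.2 97 56 1.25
python3 - <<'E'
from h import *
print(px2w('top',260,187,51),px2w('top',327,185,51))
f=grab_frame("side"); crop(f,200,170,200,150,4,"s_3",1.1)
E
```

```text
8.03 [602.1  98.8 160.4] yawY 1.3 tilt 0.03 F [0.35 0.61 1.19] w 64.8
shift cm [-0.22  2.01 10.44]
wz rad 0.001
[703.69007629  71.58296444  51.        ] [706.52991481 -37.62302493  51.        ]
```

View pics/s_3.png

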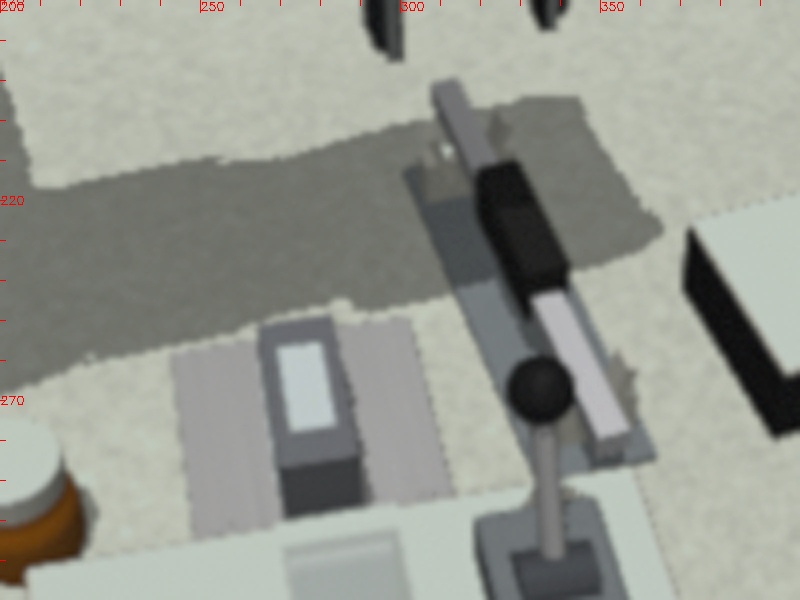

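The magazine is standing upright on the dock, with its top corners near (265,252) to (290,284) in the side view. Next I'll lower onto the rod's grip block and check the magazine's pose at the same time.

Request:
servo_tool(steps=[[[-0.1, 0.9, 0.5, 0, 0, 0, 6.5], [-0.1, 0.8, 1.2, 0, 0, 0, 6.5], [0, 0.3, 2.0, 0, 0, 0, 6.5], [0, 0, 2.2, 0, 0, 0, 6.5], [0, 0, 2.0, 0, 0, 0, 6.5], [0, 0, 1.5, 0, 0, 0, 6.5], [0, 0, 0.8, 0, 0, 0, 6.5], [0, 0, 0.2, 0, 0, 0, 6.5], [0, 0, 0, 0, 0, 0, 6.5]]])

```text
clock: 8.83
tcp_pos: [622.5, 96.7, 56.4]
tcp_rot: [[-0.022, 1.0, -0.0], [1.0, 0.022, -0.0], [-0.0, -0.0, -1.0]]
ft_force: [0.2, -0.5, -0.8]
grip_width: 65.0
```

```bash
python3 plan.py 622.2 97 56 1.25
python3 - <<'E'
from h import *
S=lambda x,y:(200+x/4,170+y/4)
P=np.array([px2w('side',*S(*a),60) for a in [(261,327),(332,316),(358,455),(281,466)]]);print(P.round(1),P.mean(0))
f=grab_frame("side"); crop(f,200,170,200,150,4,"s_4",1.1)
f=grab_frame("top"); crop(f,170,200,200,150,4,"t_4",1.6)
E
```

```text
8.83 [622.5  96.7  56.4] yawY 1.23 tilt 0.02 F [ 0.2  -0.47 -0.8 ] w 65.0
shift cm [ 0.03 -0.03  0.04]
wz rad -0.0003
[[488.9  50.9  60. ]
 [521.9  48.3  60. ]
 [513.6 -35.   60. ]
 [480.4 -31.4  60. ]] [501.18617801   8.21632205  60.        ]
```

View pics/s_4.png

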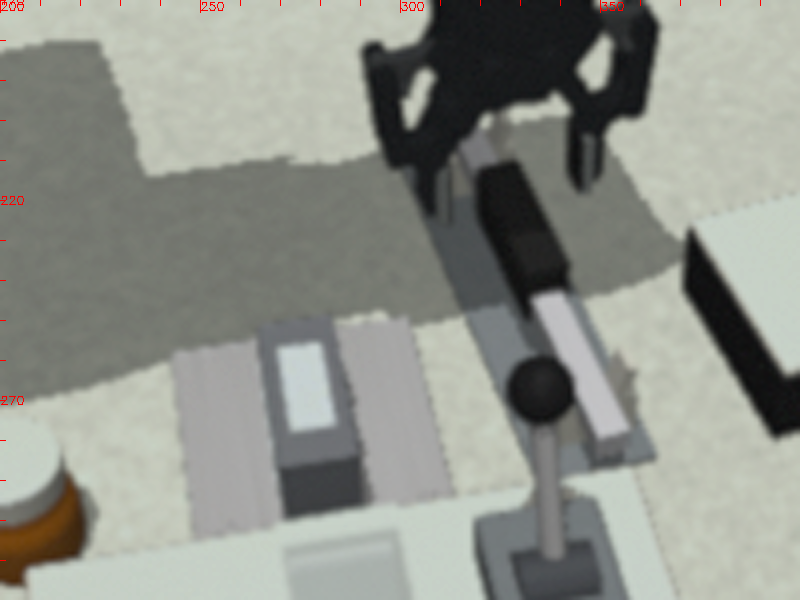

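View pics/t_4.png

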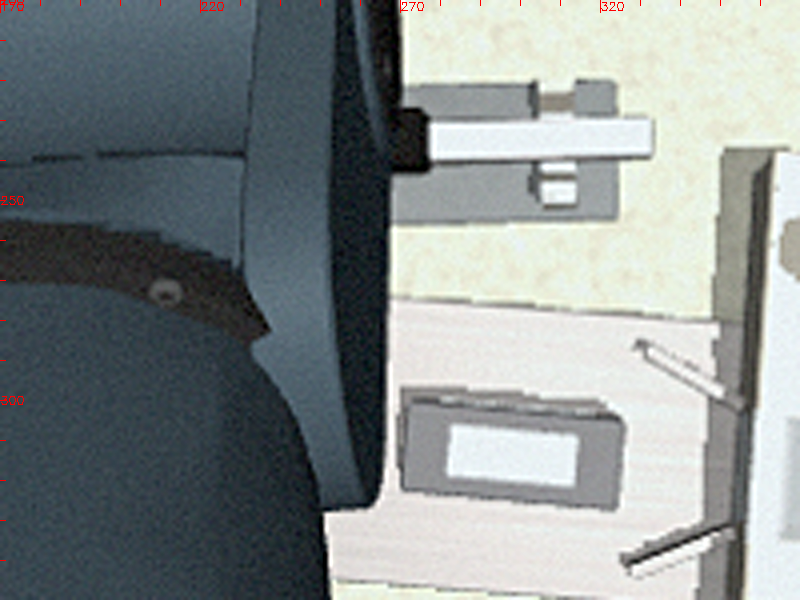

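Both fingers straddle the grip block, and the magazine is in line, with its centre near port-frame (-92, 1). Closing on the rod.

Request:
servo_tool(steps=[[[0, 0, 0, 0, 0, 0, 5], [0, 0, 0, 0, 0, 0, 3.5], [0, 0, 0, 0, 0, 0, 2.6], [0, 0, 0, 0, 0, 0, 2.0], [0, 0, 0, 0, 0, 0, 1.8], [0, 0, 0, 0, 0, 0, 1.8], [0, 0, 0, 0, 0, 0, 1.8], [0, 0, 0, 0, 0, 0, 1.8]]], newtons=50)

```text
clock: 9.6
tcp_pos: [622.7, 97.2, 57.1]
tcp_rot: [[-0.022, 1.0, 0.001], [1.0, 0.022, 0.0], [0.0, 0.001, -1.0]]
ft_force: [-0.3, -0.3, 6.4]
grip_width: 22.1
```

```bash
python3 plan.py 622.2 97 56 1.25
```

```text
9.6 [622.7  97.2  57.1] yawY 1.26 tilt 0.05 F [-0.31 -0.29  6.37] w 22.1
shift cm [-0.02 -0.05  0.11]
wz rad 0.0002
```

Request:
servo_tool(steps=[[[0, 0, -0.4, 0, 0, 0, 1.8], [0, 0, -1.2, 0, 0, 0, 1.8], [0, 0, -2.0, 0, 0, 0, 1.8], [0, 0, -1.4, 0, 0, 0, 1.8], [0, 0, -0.4, 0, 0, 0.051, 1.8], [0, 0, 0, 0, 0, 0.051, 1.8], [0, 0, 0, 0, 0, 0, 1.8]]])

```text
clock: 10.18
tcp_pos: [622.6, 97.2, 111.6]
tcp_rot: [[0.082, 0.997, 0.001], [0.997, -0.082, 0.0], [0.0, 0.001, -1.0]]
ft_force: [-0.0, 0.3, -2.1]
grip_width: 22.6
```

```bash
python3 plan.py 515.6 203.7 110 -4.6;python3 - <<'E'
from h import *
f=grab_frame("side"); crop(f,200,150,200,150,4,"s_5",1.1)
E
```

```text
10.18 [622.6  97.2 111.6] yawY -4.71 tilt 0.06 F [-0.01  0.31 -2.09] w 22.6
shift cm [  9.74 -11.54   0.15]
wz rad -0.002
```

View pics/s_5.png

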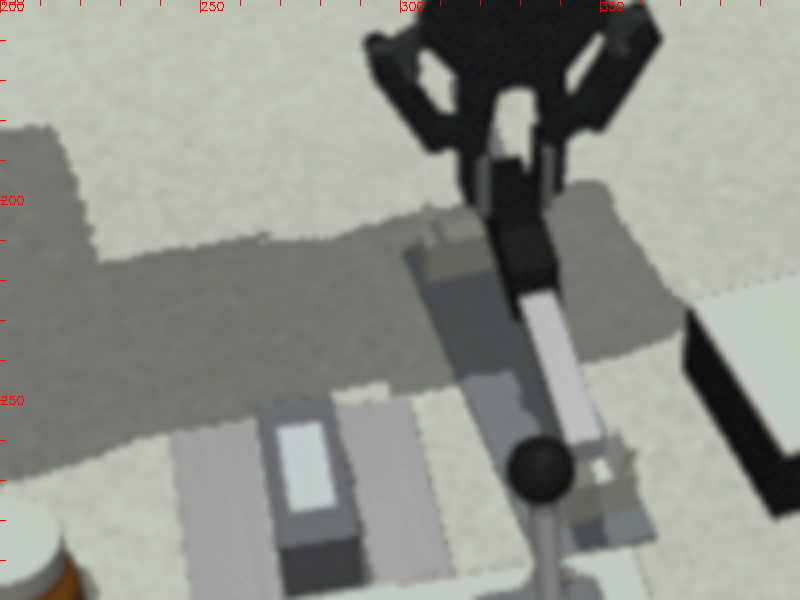

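The rod is lifted and held level. Next I'll move it to behind the magazine.

Request:
servo_tool(steps=[[[0.7, -0.8, 0, 0, 0, 0, 1.8], [1.4, -1.6, 0, 0, 0, 0, 1.8], [1.8, -2.1, 0, 0, 0, 0, 1.8], [1.8, -2.1, 0, 0, 0, 0, 1.8], [1.6, -2.0, 0, 0, 0, 0, 1.8], [1.4, -1.7, 0, 0, 0, 0, 1.8], [0.8, -1.0, 0, 0, 0, 0, 1.8], [0.24, -0.24, 0, 0, 0, 0, 1.8], [0, 0, 0, 0, 0, 0, 1.8]]])

```text
clock: 10.98
tcp_pos: [514.9, 203.9, 110.5]
tcp_rot: [[0.078, 0.997, 0.0], [0.997, -0.078, -0.0], [-0.0, 0.0, -1.0]]
ft_force: [0.1, -0.4, -1.4]
grip_width: 22.3
```

```bash
python3 plan.py 515.6 203.7 54 -4.6
```

```text
10.98 [514.9 203.9 110.5] yawY -4.48 tilt 0.0 F [ 0.05 -0.43 -1.45] w 22.3
shift cm [-0.02  0.07  5.65]
wz rad 0.002
```

Request:
servo_tool(steps=[[[0, 0.07, 0.8, 0, 0, 0, 1.8], [0, 0, 1.6, 0, 0, 0, 1.8], [0, 0, 1.7, 0, 0, 0, 1.8], [0, 0, 1.1, 0, 0, 0, 1.8], [0, 0, 0.45, 0, 0, 0, 1.8], [0, 0, 0, 0, 0, 0, 1.8], [0, 0, 0, 0, 0, 0, 1.8]]])

```text
clock: 11.57
tcp_pos: [516.3, 203.1, 54.0]
tcp_rot: [[0.08, 0.997, 0.0], [0.997, -0.08, 0.0], [0.0, 0.0, -1.0]]
ft_force: [0.0, 1.3, -0.5]
grip_width: 22.1
```

```bash
python3 plan.py 515.6 203.7 54 -4.6
python3 - <<'E'
from h import *
f=grab_frame("side"); crop(f,200,150,200,150,4,"s_6",1.1)
f=grab_frame("top"); crop(f,170,230,200,150,4,"t_6",1.6)
E
```

```text
11.57 [516.3 203.1  54. ] yawY -4.61 tilt 0.01 F [ 0.02  1.35 -0.52] w 22.1
shift cm [ 0.05 -0.08  0.  ]
wz rad -0.0001
```

View pics/s_6.png

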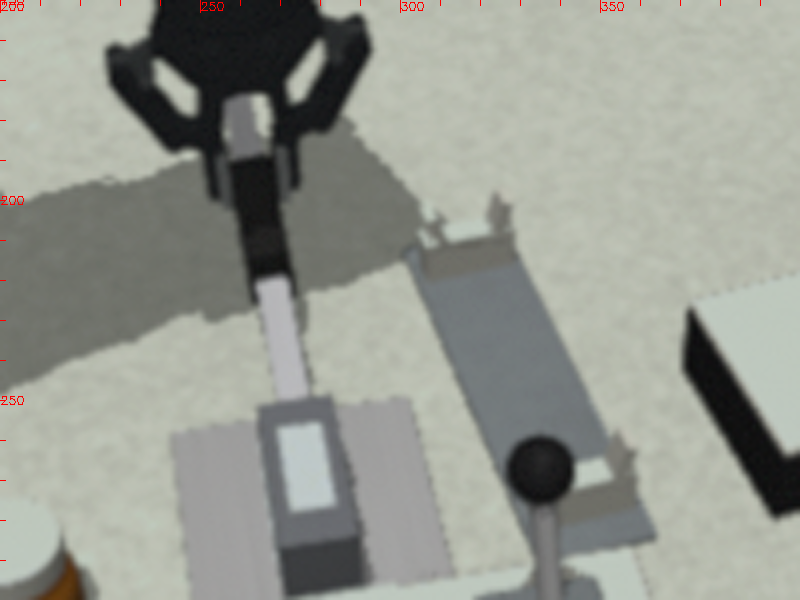

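View pics/t_6.png

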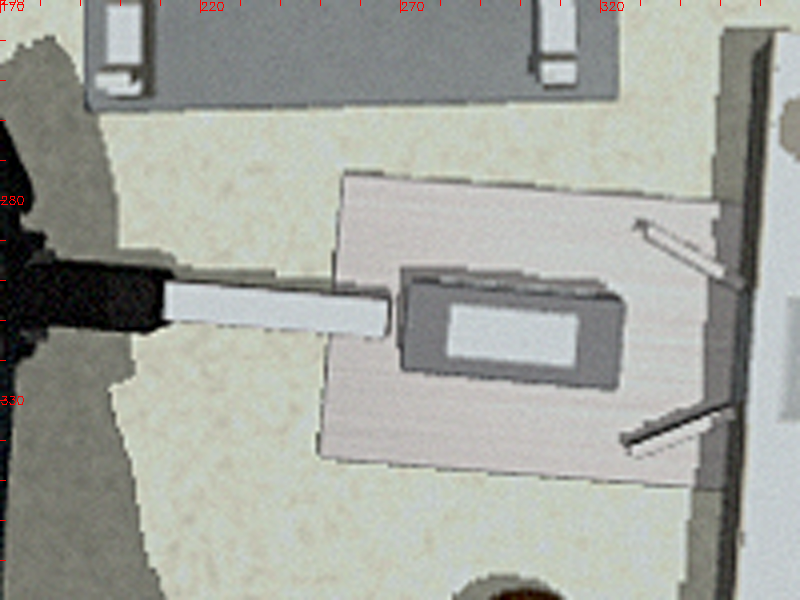

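Run:
```python
from h import *
T=lambda x,y:(170+x/4,230+y/4)
port=np.array([492.5,-83.4]); a=np.radians(-94.6); d=np.array([np.cos(a),np.sin(a)]); l=np.array([-d[1],d[0]])
def pf(l_,ps,z):
    for p in ps:
        w=px2w('top',*T(*p),z)[:2]-port; print(l_,w@d,w@l)
pf('rod end',[(389,290),(388,337)],45)
pf('rod base',[(165,282),(165,328)],45)
pf('mag',[(405,278),(405,370),(622,300),(615,388)],60)
pf('guide tips',[(640,224),(625,442),(740,287),(735,406)],34)
```

```text
rod end -143.6875878954074 12.511927693365742
rod end -142.49074179292077 -6.2127321271321945
rod base -234.3865971695628 8.154634012306113
rod base -232.66923781907212 -10.23800105413104
mag -136.23422741221103 18.140934148433654
mag -133.1978658588673 -17.681465484972602
mag -50.62373359048306 16.367099976553067
mag -50.70019257676047 -18.03950738792782
guide tips -45.13744461111259 47.035381331392564
guide tips -44.42993142071476 -41.25748887074795
guide tips -2.67023825876435 24.69780791688174
guide tips -1.156024304778965 -23.381862616622204
```

Run:
```python
from h import *
T=lambda x,y:(200+x/4,150+y/4)
port=np.array([492.5,-83.4]); a=np.radians(-94.6); d=np.array([np.cos(a),np.sin(a)]); l=np.array([-d[1],d[0]])
for p in [(257,287),(288,278),(277,400),(308,392)]:
        w=px2w('side',*T(*p),45)[:2]-port; print(w@d,w@l)
f=grab_frame("side"); crop(f,235,180,80,80,8,"s_6z",1.1)
```

```text
-229.91142420073854 -5.501570727522509
-233.21840739160362 10.71768090098562
-150.51553680580625 -5.873530924064482
-152.61389557385033 9.275797690984954
```

View pics/s_6z.png

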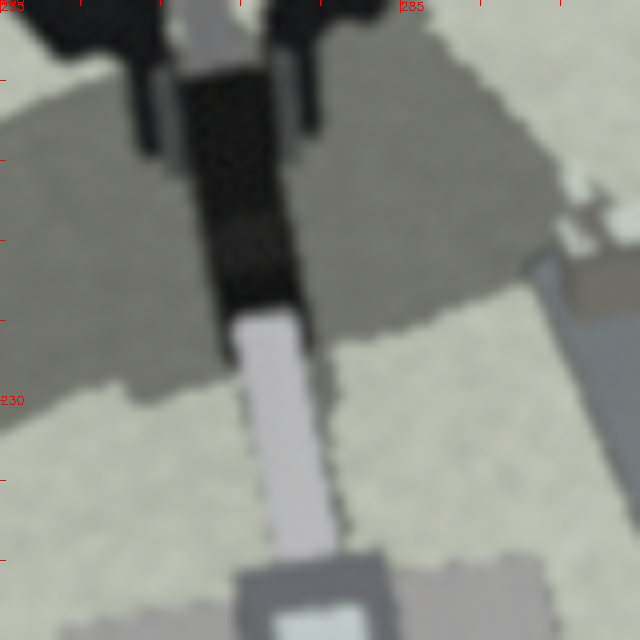

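Request:
servo_tool(steps=[[[-0.3, 0, 0, 0, 0, 0.015, 1.8], [-0.4, 0, 0, 0, 0, 0, 1.8], [-0.5, 0, 0, 0, 0, 0, 1.8], [-0.6, 0, 0, 0, 0, 0, 1.8], [-0.6, 0, 0, 0, 0, 0, 1.8], [-0.6, 0, 0, 0, 0, 0, 1.8], [-0.6, 0, 0, 0, 0, 0, 1.8], [-0.6, 0, 0, 0, 0, 0, 1.8], [-0.6, 0, 0, 0, 0, 0, 1.8], [-0.6, 0, 0, 0, 0, 0, 1.8], [-0.6, 0, 0, 0, 0, 0, 1.8], [-0.4, 0, 0, 0, 0, 0, 1.8]]])

```text
clock: 12.72
tcp_pos: [509.8, 138.9, 53.9]
tcp_rot: [[0.095, 0.995, -0.0], [0.995, -0.095, -0.0], [-0.0, -0.0, -1.0]]
ft_force: [0.7, 1.5, -1.2]
grip_width: 22.3
```

```bash
cat > pf.py <<'E'
from h import *
port=np.array([492.5,-83.4]); a=np.radians(-94.6); d=np.array([np.cos(a),np.sin(a)]); l=np.array([-d[1],d[0]])
s=read_state(); w=s["tcp_pos"][:2]-port
R=s["tcp_rot"]; print("tcp port frame x,y",(w@d).round(1),(w@l).round(1),"rod end x",(w@d+145.3).round(1),"z",s["tcp_pos"][2].round(1),"F d,l,z",(s["ft_force"][:2]@d).round(2),(s["ft_force"][:2]@l).round(2),s["ft_force"][2].round(2),"yaw",np.degrees(np.arctan2(R[1,1],R[0,1])).round(2),"clock",round(s["clock"],2),"w",round(s["grip_width"],1))
E
python3 pf.py
python3 - <<'E'
from h import *
f=grab_frame("side"); crop(f,200,150,200,150,4,"s_7",1.1)
f=grab_frame("top"); crop(f,210,230,200,150,4,"t_7",1.6)
E
```

```text
tcp port frame x,y -223.0 -0.6 rod end x -77.7 z 53.9 F d,l,z -1.53 0.58 -1.18 yaw -5.46 clock 12.72 w 22.3
```

View pics/t_7.png

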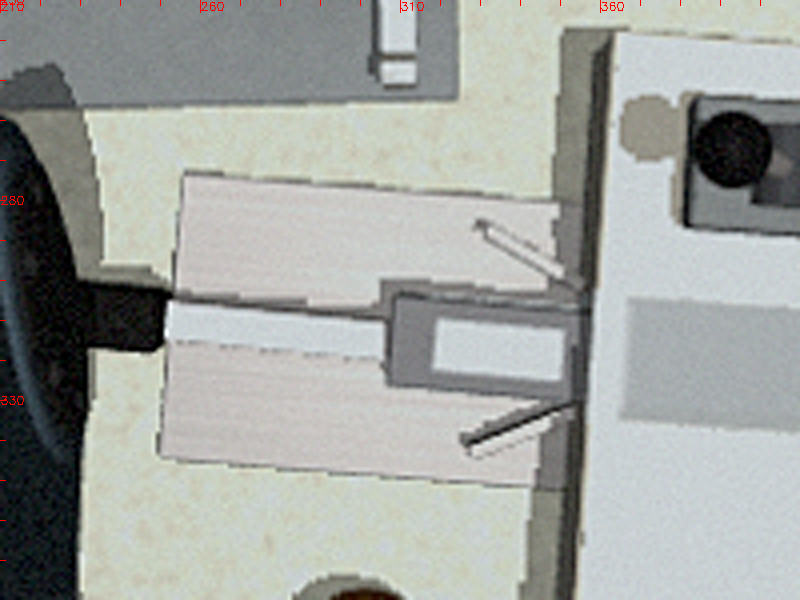

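View pics/s_7.png

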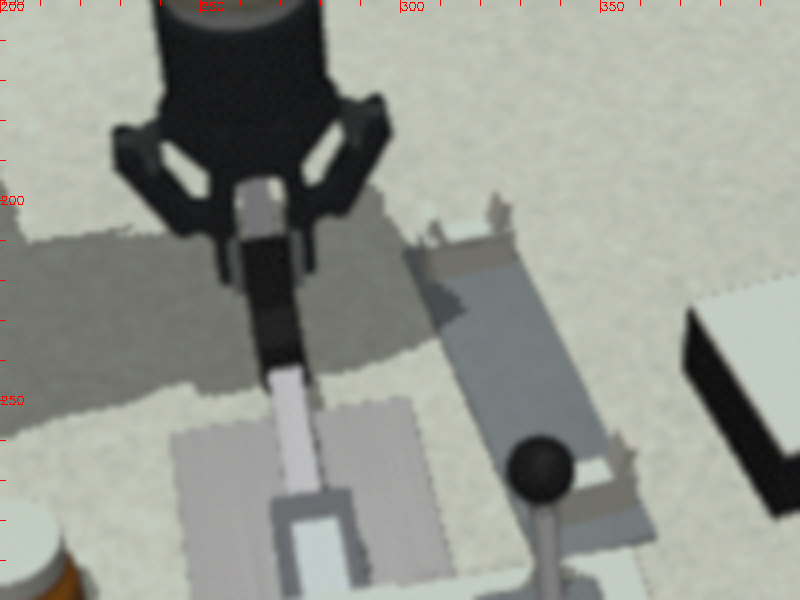

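The magazine is pushed square between the guides, with its leading end at the port at (357,315) and the rod end centred on its rear. Continuing the push.

Request:
servo_tool(steps=[[[-0.4, 0.006, 0, 0, 0, 0, 1.8], [-0.6, 0.009, 0, 0, 0, 0, 1.8], [-0.6, 0.009, 0, 0, 0, 0, 1.8], [-0.6, 0.009, 0, 0, 0, 0, 1.8], [-0.6, 0.009, 0, 0, 0, 0, 1.8], [-0.6, 0.009, 0, 0, 0, 0, 1.8], [-0.6, 0.009, 0, 0, 0, 0, 1.8], [-0.6, 0.009, 0, 0, 0, 0, 1.8], [-0.6, 0.009, 0, 0, 0, 0, 1.8], [-0.6, 0.009, 0, 0, 0, 0, 1.8], [-0.6, 0.009, 0, 0, 0, 0, 1.8], [-0.4, 0.006, 0, 0, 0, 0, 1.8]]])

```text
clock: 13.82
tcp_pos: [504.3, 71.1, 53.9]
tcp_rot: [[0.095, 0.995, -0.0], [0.995, -0.095, -0.0], [-0.0, -0.0, -1.0]]
ft_force: [0.1, 1.9, -0.8]
grip_width: 22.2
```

```bash
python3 pf.py
```

```text
tcp port frame x,y -155.0 -0.6 rod end x -9.7 z 53.9 F d,l,z -1.93 -0.02 -0.77 yaw -5.45 clock 13.82 w 22.2
```

Force is low, about 2 N. Continuing.

Request:
servo_tool(steps=[[[-0.4, 0.006, 0, 0, 0, 0, 1.8], [-0.6, 0.009, 0, 0, 0, 0, 1.8], [-0.6, 0.009, 0, 0, 0, 0, 1.8], [-0.6, 0.009, 0, 0, 0, 0, 1.8], [-0.6, 0.009, 0, 0, 0, 0, 1.8], [-0.6, 0.009, 0, 0, 0, 0, 1.8], [-0.6, 0.009, 0, 0, 0, 0, 1.8], [-0.6, 0.009, 0, 0, 0, 0, 1.8], [-0.6, 0.009, 0, 0, 0, 0, 1.8], [-0.6, 0.009, 0, 0, 0, 0, 1.8], [-0.6, 0.009, 0, 0, 0, 0, 1.8], [-0.4, 0.006, 0, 0, 0, 0, 1.8], [0, 0, 0, 0, 0, 0, 1.8]]])

```text
clock: 14.9
tcp_pos: [498.9, 3.3, 53.9]
tcp_rot: [[0.095, 0.995, -0.0], [0.995, -0.095, -0.0], [-0.0, -0.0, -1.0]]
ft_force: [-0.1, -0.5, -1.7]
grip_width: 22.3
```

```bash
python3 pf.py
python3 - <<'E'
from h import *
f=grab_frame("top"); crop(f,210,200,200,150,4,"t_8",1.6)
f=grab_frame("side"); crop(f,200,180,200,150,4,"s_8",1.1)
E
```

```text
tcp port frame x,y -86.9 -0.5 rod end x 58.4 z 53.9 F d,l,z 0.52 -0.08 -1.65 yaw -5.47 clock 14.9 w 22.3
```

View pics/t_8.png

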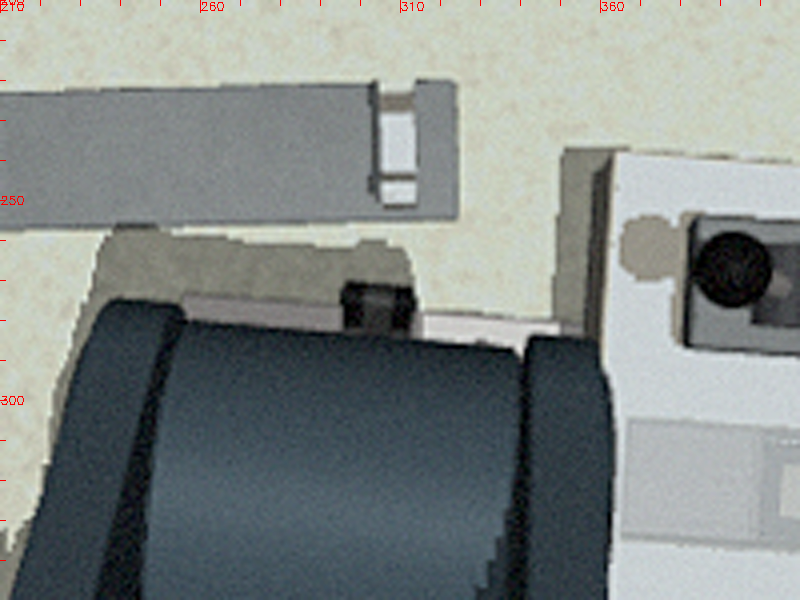

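View pics/s_8.png

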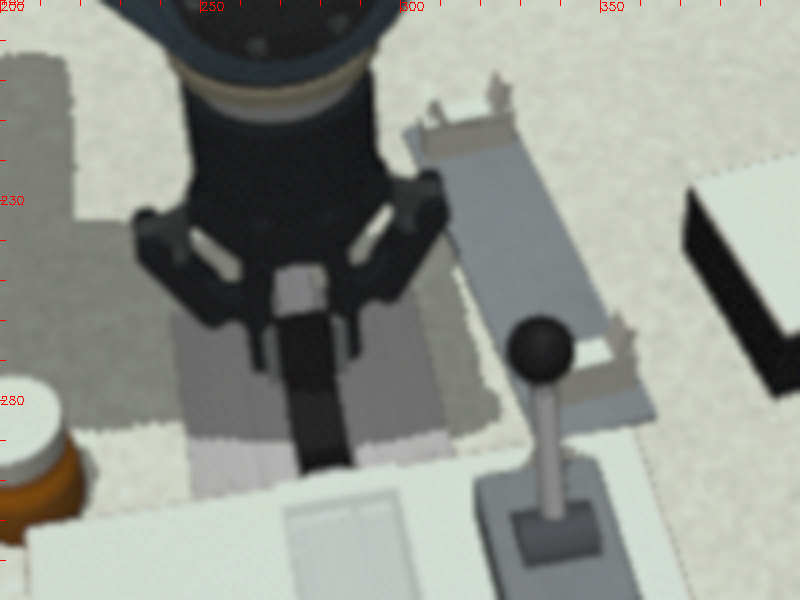

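Request:
servo_tool(steps=[[[-0.3, 0.005, 0, 0, 0, 0, 1.8], [-0.4, 0.006, 0, 0, 0, 0, 1.8], [-0.4, 0.006, 0, 0, 0, 0, 1.8], [-0.3, 0.005, 0, 0, 0, 0, 1.8], [-0.2, 0.003, 0, 0, 0, 0, 1.8], [-0.15, 0.002, 0, 0, 0, 0, 1.8], [0, 0, 0, 0, 0, 0, 1.8]]])

```text
clock: 15.58
tcp_pos: [497.5, -13.7, 53.8]
tcp_rot: [[0.095, 0.995, -0.0], [0.995, -0.095, -0.0], [-0.0, -0.0, -1.0]]
ft_force: [0.5, -0.3, -3.1]
grip_width: 22.6
```

```bash
python3 pf.py
python3 - <<'E'
from h import *
f=grab_frame("top"); crop(f,350,250,150,110,5,"t_9",1.6)
E
```

```text
tcp port frame x,y -69.8 -0.6 rod end x 75.5 z 53.8 F d,l,z 0.3 0.48 -3.06 yaw -5.46 clock 15.58 w 22.6
```

View pics/t_9.png

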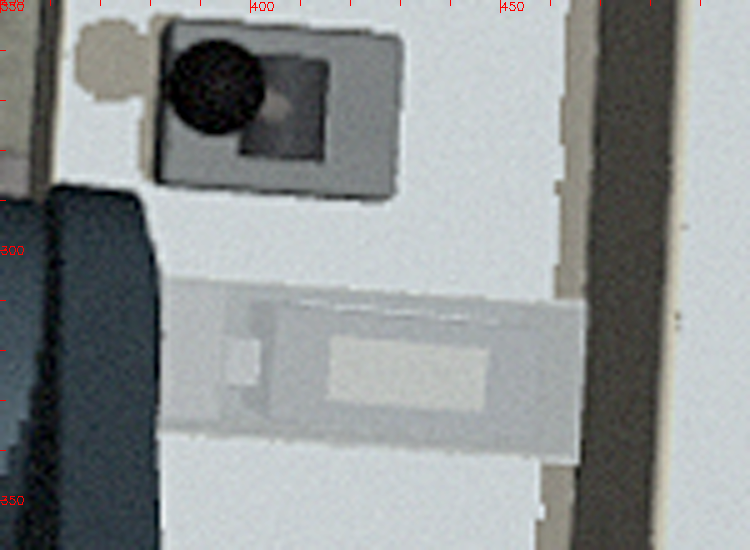

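Run:
```python
from h import *
port=np.array([492.5,-83.4]); a=np.radians(-94.6); d=np.array([np.cos(a),np.sin(a)]); l=np.array([-d[1],d[0]])
T=lambda x,y:(350+x/5,250+y/5)
for n,p,z in [('label mid',(408,374),60),('mag rear top',(273,360),60),('mag front?',(508,380),60),('rod end',(262,362),45)]:
    w=px2w('top',*T(*p),z)[:2]-port; print(n,w@d,w@l)
```

```text
label mid 118.34118206095863 -2.0751648030710017
mag rear top 75.26957374672482 -0.7335266491671283
mag front? 150.43051353918534 -1.7644272747371328
rod end 74.69309919567023 -2.341363847923605
```

The magazine is now about 118 mm in, seen through the clear roof. I'll push a few more mm until it touches the stop.

Request:
servo_tool(steps=[[[-0.15, 0.002, 0, 0, 0, 0, 1.8], [-0.15, 0.002, 0, 0, 0, 0, 1.8], [-0.15, 0.002, 0, 0, 0, 0, 1.8], [-0.1, 0, 0, 0, 0, 0, 1.8], [0, 0, 0, 0, 0, 0, 1.8]]])

```text
clock: 16.05
tcp_pos: [497.1, -18.9, 53.9]
tcp_rot: [[0.095, 0.995, 0.0], [0.995, -0.095, 0.0], [0.0, 0.0, -1.0]]
ft_force: [0.7, 0.9, -2.5]
grip_width: 22.3
```

```bash
python3 pf.py
```

```text
tcp port frame x,y -64.7 -0.6 rod end x 80.6 z 53.9 F d,l,z -0.96 0.62 -2.5 yaw -5.45 clock 16.05 w 22.3
```

Request:
servo_tool(steps=[[[-0.1, 0, 0, 0, 0, 0, 1.8], [-0.1, 0, 0, 0, 0, 0, 1.8], [0, 0, 0, 0, 0, 0, 1.8]]])

```text
clock: 16.3
tcp_pos: [496.8, -19.3, 54.0]
tcp_rot: [[0.096, 0.995, -0.0], [0.995, -0.096, 0.002], [0.002, -0.0, -1.0]]
ft_force: [-0.0, 16.3, 0.4]
grip_width: 22.5
```

```bash
python3 pf.py
python3 - <<'E'
from h import *
f=grab_frame("top"); crop(f,350,250,150,110,5,"t_10",1.6)
E
```

```text
tcp port frame x,y -64.2 -0.8 rod end x 81.1 z 54.0 F d,l,z -16.24 -1.32 0.38 yaw -5.5 clock 16.3 w 22.5
```

View pics/t_10.png

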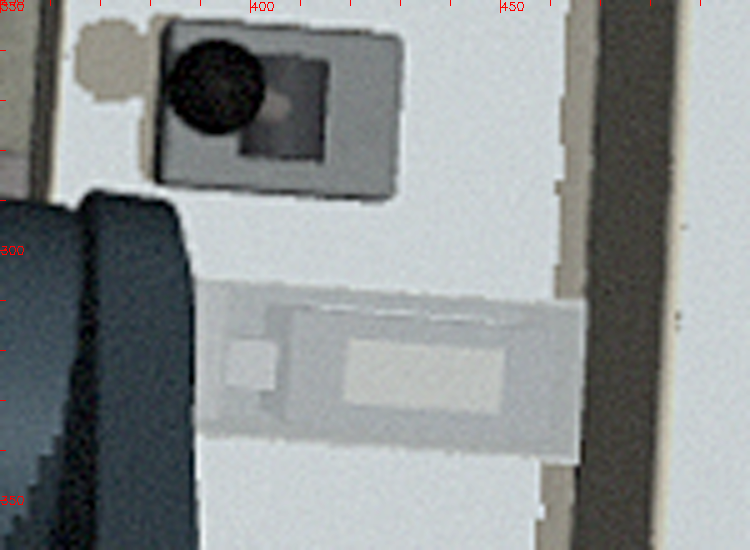

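It is against the stop: 16 N on contact, with the label centre about 124 mm in. Withdrawing the rod.

Request:
servo_tool(steps=[[[0.4, -0.006, 0, 0, 0, 0, 1.8], [0.7, -0.01, 0, 0, 0, 0, 1.8], [1.0, -0.015, 0, 0, 0, 0, 1.8], [1.2, -0.018, 0, 0, 0, 0, 1.8], [1.2, -0.018, 0, 0, 0, 0, 1.8], [1.2, -0.018, 0, 0, 0, 0, 1.8], [1.2, -0.018, 0, 0, 0, 0, 1.8], [1.2, -0.018, 0, 0, 0, 0, 1.8], [1.2, -0.018, 0, 0, 0, 0, 1.8], [1.2, -0.018, 0, 0, 0, 0, 1.8], [1.2, -0.018, 0, 0, 0, 0, 1.8], [1.2, -0.018, 0, 0, 0, 0, 1.8], [1.2, -0.018, 0, 0, 0, 0, 1.8], [1.0, -0.015, 0, 0, 0, 0, 1.8], [0.5, -0.008, 0, 0, 0, 0, 1.8], [0, 0, 0, 0, 0, 0, 1.8]]])

```text
clock: 17.68
tcp_pos: [509.5, 135.7, 53.9]
tcp_rot: [[0.094, 0.996, 0.0], [0.996, -0.094, 0.0], [0.0, 0.0, -1.0]]
ft_force: [0.3, -0.4, -1.9]
grip_width: 22.4
```

```bash
python3 pf.py; python3 plan.py 622.7 97.2 112 1.26
python3 - <<'E'
from h import *
f=grab_frame("top"); crop(f,200,220,270,200,3,"t_11",1.6)
E
```

```text
tcp port frame x,y -219.8 -0.7 rod end x -74.5 z 53.9 F d,l,z 0.42 0.35 -1.93 yaw -5.38 clock 17.68 w 22.4
17.68 [509.5 135.7  53.9] yawY -5.38 tilt 0.01 F [ 0.32 -0.45 -1.93] w 22.4
shift cm [-2.77 11.63 -5.81]
wz rad -0.1159
```

View pics/t_11.png

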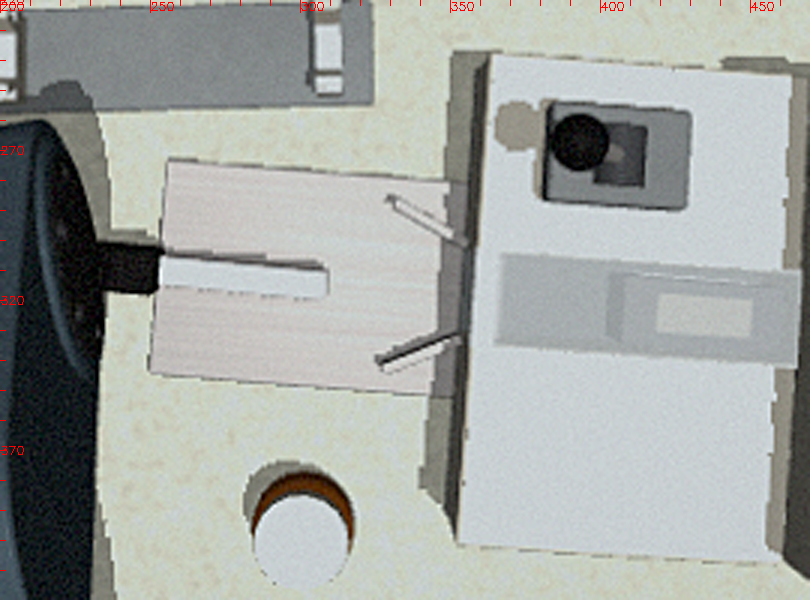

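The magazine sits inside with its label at (435,325), the lane behind it is clear, and the rod is out. I'll check the rod's pose in the grip, then lift and turn it.

Run:
```python
from h import *
port=np.array([492.5,-83.4]); a=np.radians(-94.6); d=np.array([np.cos(a),np.sin(a)]); l=np.array([-d[1],d[0]])
T=lambda x,y:(200+x/3,220+y/3)
for n,p,z in [('end',(328,272),45),('end',(328,298),45),('base',(161,258),45),('base',(161,284),45),('label',(704,315),60)]:
    w=px2w('top',*T(*p),z)[:2]-port; print(n,w@d,w@l)
```

```text
end -75.37319171486418 4.963917110698181
end -74.27858246971954 -8.785968269234763
base -165.0050995070646 5.139055049443653
base -163.80269070956754 -8.65413569650873
label 123.24615457003148 -2.0492827479953
```

Request:
servo_tool(steps=[[[0, 0, -0.8, 0, 0, 0, 1.8], [0, 0, -1.6, 0, 0, 0, 1.8], [0, 0, -1.8, 0, 0, -0.039, 1.8], [0, 0, -1.2, 0, 0, -0.039, 1.8], [0, 0, -0.5, 0, 0, -0.038, 1.8], [0, 0, 0, 0, 0, 0, 1.8]]])

```text
clock: 18.23
tcp_pos: [510.1, 134.2, 114.7]
tcp_rot: [[-0.022, 1.0, 0.003], [1.0, 0.022, 0.0], [0.0, 0.003, -1.0]]
ft_force: [0.6, 0.7, -0.7]
grip_width: 22.0
```

```bash
python3 plan.py 622.7 97.2 112 1.26
```

```text
18.23 [510.1 134.2 114.7] yawY 1.26 tilt 0.15 F [ 0.61  0.66 -0.66] w 22.0
shift cm [-3.95 11.17  0.3 ]
wz rad -0.0
```

Request:
servo_tool(steps=[[[-0.3, 0.8, 0, 0, 0, 0.01, 1.8], [-0.6, 1.6, 0, 0, 0, 0, 1.8], [-0.7, 2.0, 0, 0, 0, 0, 1.8], [-0.7, 2.0, 0, 0, 0, 0, 1.8], [-0.7, 2.0, 0, 0, 0, 0, 1.8], [-0.6, 1.7, 0, 0, 0, 0, 1.8], [-0.3, 0.85, 0, 0, 0, 0, 1.8], [0, 0.1, 0, 0, 0, 0, 1.8], [0, 0, 0, 0, 0, 0, 1.8], [0, 0, 0, 0, 0, 0, 1.8]]])

```text
clock: 19.07
tcp_pos: [619.5, 97.1, 112.5]
tcp_rot: [[-0.011, 1.0, -0.001], [1.0, 0.011, -0.0], [-0.0, -0.001, -1.0]]
ft_force: [0.0, -0.5, -0.7]
grip_width: 22.2
```

```bash
python3 plan.py 622.7 97.2 58 0.7
python3 - <<'E'
from h import *
f=grab_frame("top"); crop(f,170,200,200,150,4,"t_12",1.6)
f=grab_frame("side"); crop(f,250,150,160,120,5,"s_12",1.1)
E
```

```text
19.07 [619.5  97.1 112.5] yawY 0.61 tilt 0.07 F [ 0.03 -0.54 -0.7 ] w 22.2
shift cm [0.   0.33 5.45]
wz rad -0.0016
```

View pics/t_12.png

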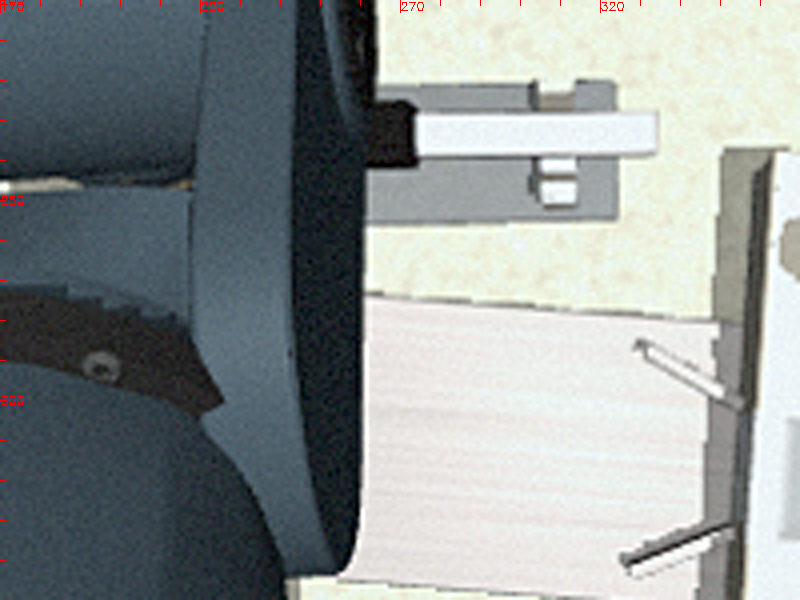

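View pics/s_12.png

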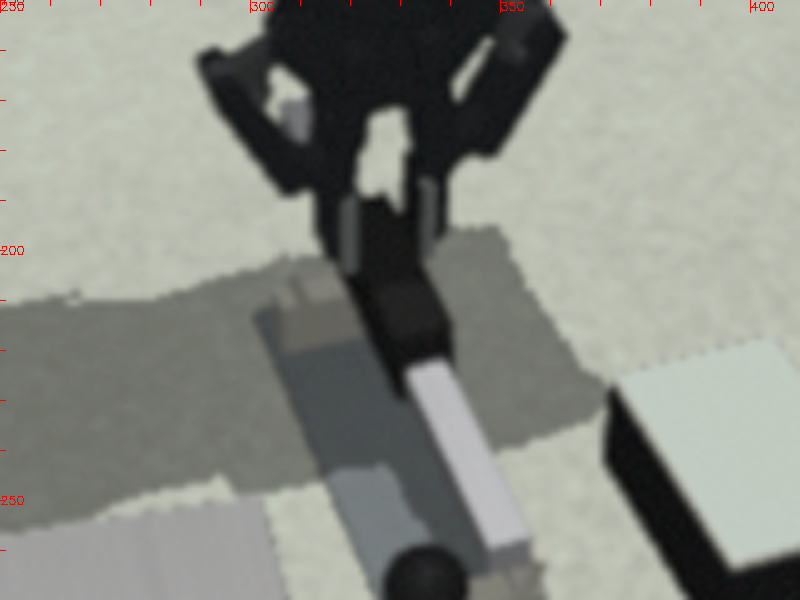

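Run:
```python
from h import *
T=lambda x,y:(170+x/4,200+y/4)
for p in [(657,112),(656,155),(417,112),(416,157)]: print(px2w('top',*T(*p),103.4).round(1))
```

```text
[628.4 -46.9 103.4]
[612.2 -46.4 103.4]
[628.6  42.9 103.4]
[611.7  43.1 103.4]
```

Request:
servo_tool(steps=[[[0, 0.2, 0.8, 0, 0, 0, 1.8], [0, 0.12, 1.2, 0, 0, 0, 1.8], [0, 0, 1.2, 0, 0, 0, 1.8], [0, 0, 0.6, 0, 0, 0, 1.8], [0, 0, 0, 0, 0, 0, 1.8]]])

```text
clock: 19.58
tcp_pos: [622.2, 96.9, 72.3]
tcp_rot: [[-0.011, 1.0, -0.004], [1.0, 0.011, -0.0], [-0.0, -0.004, -1.0]]
ft_force: [0.4, 0.1, -2.0]
grip_width: 22.5
```

```bash
python3 plan.py 622.7 97.2 57.5 0.7
python3 - <<'E'
from h import *
f=grab_frame("top"); crop(f,170,200,200,150,4,"t_13",1.6)
E
```

```text
19.58 [622.2  96.9  72.3] yawY 0.63 tilt 0.22 F [ 0.38  0.06 -2.05] w 22.5
shift cm [0.03 0.05 1.48]
wz rad -0.0012
```

View pics/t_13.png

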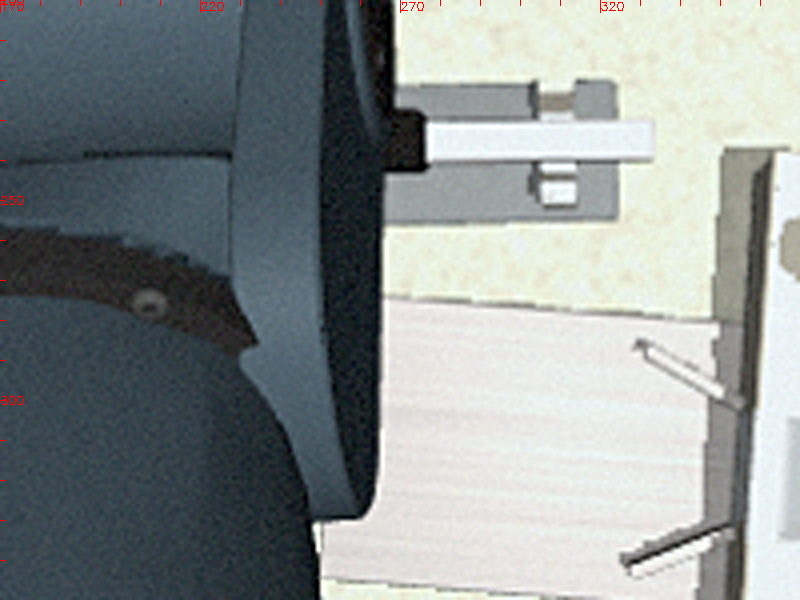

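Request:
servo_tool(steps=[[[0, 0.05, 0.3, 0, 0, -0.012, 1.8], [0, 0, 0.5, 0, 0, 0, 1.8], [0, 0, 0.4, 0, 0, 0, 1.8], [0, 0, 0.25, 0, 0, 0, 1.8], [0, 0, 0, 0, 0, 0, 1.8]]])

```text
clock: 20.05
tcp_pos: [623.7, 97.0, 59.8]
tcp_rot: [[-0.023, 1.0, -0.001], [1.0, 0.023, -0.0], [-0.0, -0.001, -1.0]]
ft_force: [-0.5, -0.4, -1.9]
grip_width: 22.3
```

```bash
python3 plan.py 622.7 97.2 57.1 1.26
python3 - <<'E'
from h import *
f=grab_frame("top"); crop(f,170,200,200,150,4,"t_14",1.6)
f=grab_frame("side"); crop(f,250,150,160,120,5,"s_14",1.1)
E
```

```text
20.05 [623.7  97.   59.8] yawY 1.31 tilt 0.05 F [-0.48 -0.39 -1.95] w 22.3
shift cm [ 0.03 -0.1   0.27]
wz rad 0.0009
```

View pics/t_14.png

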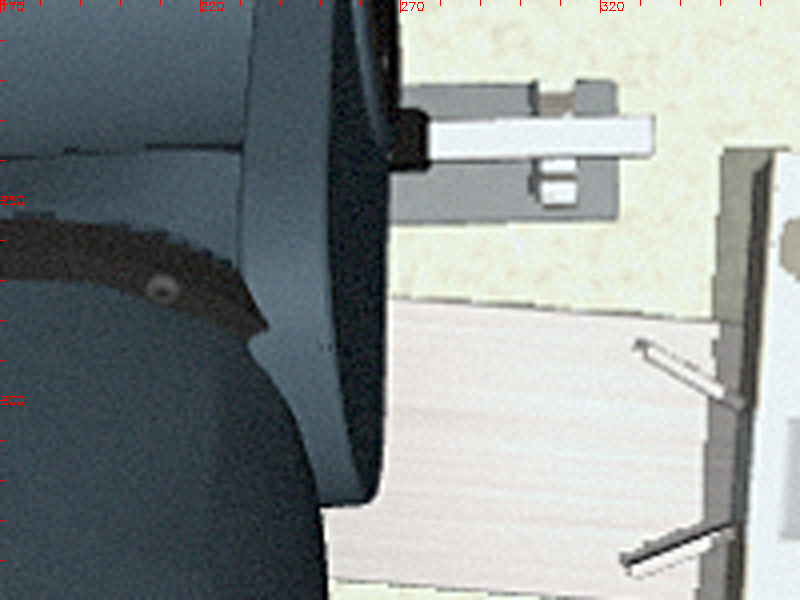

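View pics/s_14.png

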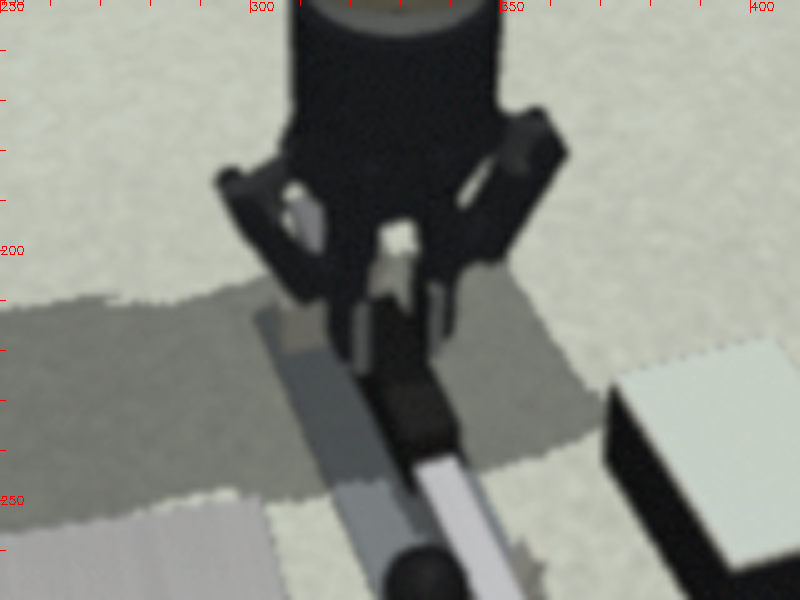

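The bar now lies in the slots, and this view matches the one from before the pick-up. I'll lower the last 2.5 mm and release.

Request:
servo_tool(steps=[[[0, -0.05, 0.2, 0, 0, 0, 1.8], [0, 0, 0.05, 0, 0, 0, 1.8], [0, 0, 0, 0, 0, 0, 1.8], [0, 0, 0, 0, 0, 0, 2.6], [0, 0, 0, 0, 0, 0, 3.5], [0, 0, 0, 0, 0, 0, 4.5], [0, 0, 0, 0, 0, 0, 5.5], [0, 0, 0, 0, 0, 0, 5.5], [0, 0, 0, 0, 0, 0, 5.5], [0, 0, -1, 0, 0, 0, 5.5], [0, 0, -2, 0, 0, 0, 5.5], [0, 0, -3, 0, 0, 0, 5.5], [0, 0, -3, 0, 0, 0, 5.5], [0, 0, -3, 0, 0, 0, 5.5], [0, 0, -3, 0, 0, 0, 5.5], [0, 0, -3, 0, 0, 0, 5.5]]])

```text
clock: 21.48
tcp_pos: [623.3, 97.0, 240.4]
tcp_rot: [[-0.023, 1.0, 0.001], [1.0, 0.023, 0.0], [0.0, 0.001, -1.0]]
ft_force: [0.3, 0.7, 0.1]
grip_width: 55.1
```

```bash
python3 plan.py 575 0 240 1.26
python3 - <<'E'
from h import *
f=grab_frame("top"); crop(f,160,200,200,150,4,"t_15",1.6)
f=grab_frame("side"); crop(f,220,170,200,150,4,"s_15",1.1)
E
```

```text
21.48 [623.3  97.  240.4] yawY 1.32 tilt 0.04 F [0.25 0.71 0.13] w 55.1
shift cm [-9.59 -5.05  0.03]
wz rad 0.001
```

View pics/t_15.png

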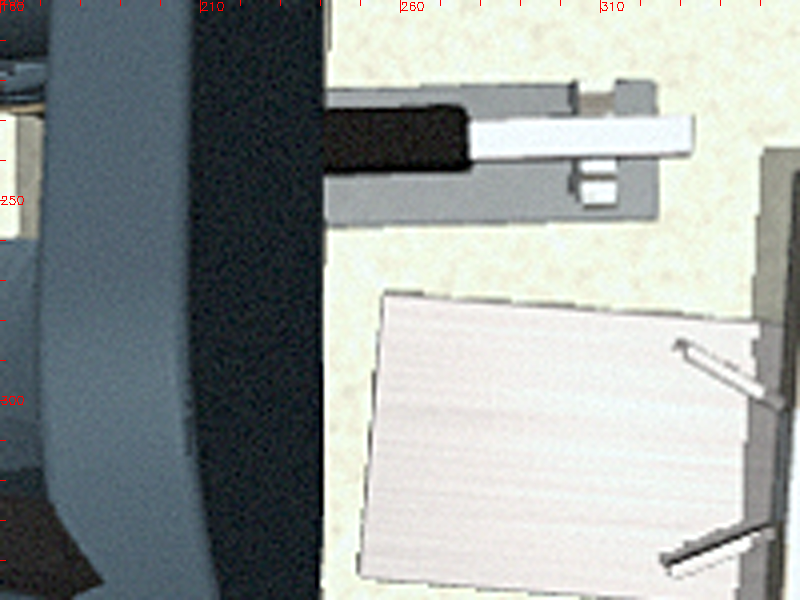

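View pics/s_15.png

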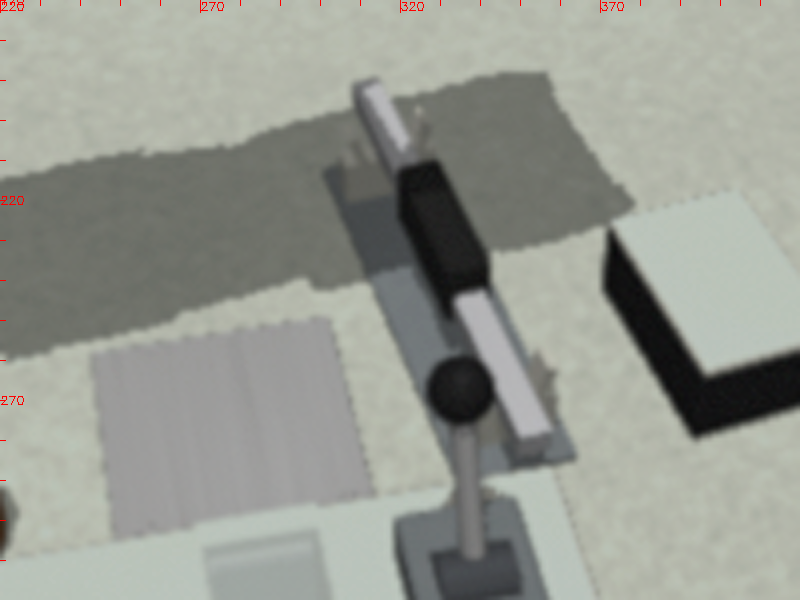

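The rod lies exactly as it did at the start: bar end at (333,233) in the top view, block centred in the side view. Now the lever: I'll close the fingers and move in front of the ball.

Request:
servo_tool(steps=[[[-1, -0.3, 0, 0, 0, 0.052, 2], [-1, -0.3, 0, 0, 0, 0.052, 1], [0, 0, 0, 0, 0, 0, 0], [0, 0, 0, 0, 0, 0, 0]]])

```text
clock: 21.92
tcp_pos: [617.4, 76.9, 237.9]
tcp_rot: [[0.08, 0.997, -0.0], [0.997, -0.08, 0.0], [0.0, -0.0, -1.0]]
ft_force: [0.0, 0.7, -0.0]
grip_width: 6.5
```

```bash
python3 plan.py 570.2 -65 240 -4.6; python3 pf.py
```

```text
21.92 [617.4  76.9 237.9] yawY -4.59 tilt 0.01 F [ 0.04  0.71 -0.04] w 6.5
shift cm [-14.52  -3.56  -0.21]
wz rad 0.0001
tcp port frame x,y -169.8 111.6 rod end x -24.5 z 237.9 F d,l,z -0.71 -0.02 -0.04 yaw -4.59 clock 21.92 w 6.5
```

Request:
servo_tool(steps=[[[-1.0, -0.3, 0, 0, 0, 0, 0], [-2.0, -0.5, 0, 0, 0, 0, 0], [-2.5, -0.6, 0, 0, 0, 0, 0], [-2.5, -0.6, 0, 0, 0, 0, 0], [-2.5, -0.6, 0, 0, 0, 0, 0], [-2.2, -0.5, 0, 0, 0, 0, 0], [-1.2, -0.3, 0, 0, 0, 0, 0], [-0.6, -0.16, 0, 0, 0, 0, 0], [0, 0, 1.0, 0, 0, 0, 0], [0, 0, 2.0, 0, 0, 0, 0], [0, 0, 1.3, 0, 0, 0, 0], [0, 0, 0.5, 0, 0, 0, 0], [0, 0, 0, 0, 0, 0, 0]]])

```text
clock: 23.0
tcp_pos: [569.8, -63.6, 188.2]
tcp_rot: [[0.08, 0.997, -0.003], [0.997, -0.08, 0.001], [0.0, -0.003, -1.0]]
ft_force: [0.7, -0.2, -0.4]
grip_width: -0.3
```

```bash
python3 pf.py;  python3 - <<'E'
from h import *
f=grab_frame("side"); crop(f,220,170,200,150,4,"s_16",1.1)
f=grab_frame("top"); crop(f,300,220,200,150,4,"t_16",1.6)
E
```

```text
tcp port frame x,y -26.0 75.5 rod end x 119.3 z 188.2 F d,l,z 0.13 0.73 -0.38 yaw -4.57 clock 23.0 w -0.3
```

View pics/s_16.png

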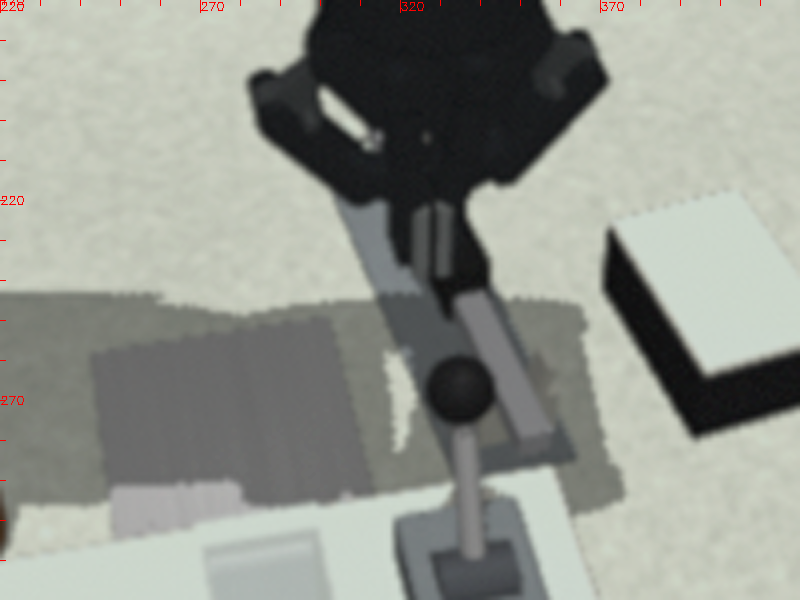

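View pics/t_16.png

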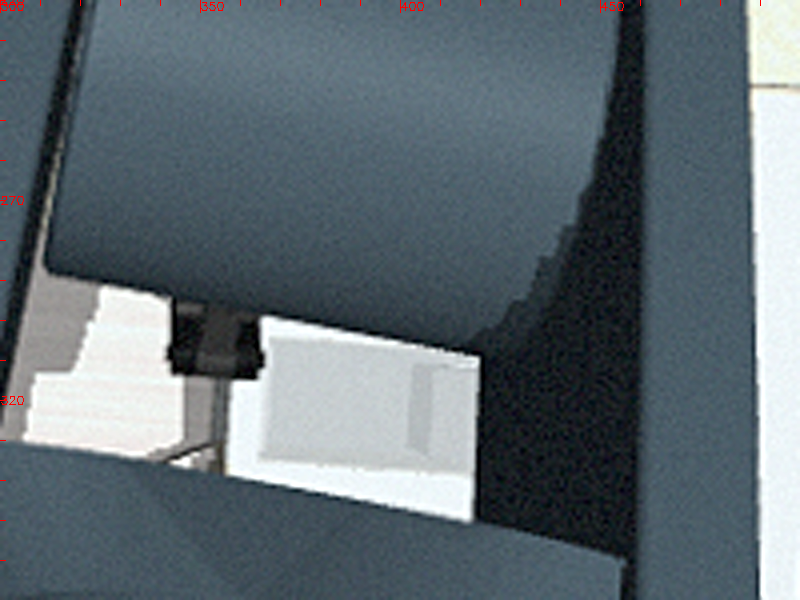

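The closed fingertips at (328,239) are in line with the ball at (335,267). Pushing the lever over.

Request:
servo_tool(steps=[[[-0.5, 0, 0, 0, 0, 0, 0], [-0.7, 0, 0, 0, 0, 0, 0], [-0.7, 0, 0, 0, 0, 0, 0], [-0.7, 0, 0, 0, 0, 0, 0], [-0.7, 0, 0, 0, 0, 0, 0], [-0.7, 0, 0, 0, 0, 0, 0], [-0.7, 0, 0, 0, 0, 0, 0], [-0.7, 0, 0, 0, 0, 0, 0], [-0.7, 0, 0, 0, 0, 0, 0], [-0.7, 0, 0, 0, 0, 0, 0], [-0.7, 0, 0, 0, 0, 0, 0], [-0.7, 0, 0, 0, 0, 0, 0], [-0.7, 0, 0, 0, 0, 0, 0], [-0.6, 0, 0, 0, 0, 0, 0], [-0.3, 0, 0, 0, 0, 0, 0], [0, 0, 0, 0, 0, 0, 0]]])

```text
clock: 24.43
tcp_pos: [563.2, -165.5, 194.5]
tcp_rot: [[0.082, 0.997, 0.005], [0.997, -0.082, -0.005], [-0.005, 0.005, -1.0]]
ft_force: [-12.3, -7.9, 36.4]
grip_width: -0.0
```

```bash
python3 pf.py;  python3 - <<'E'
from h import *
f=grab_frame("side"); crop(f,260,200,200,150,4,"s_17",1.1)
E
```

```text
tcp port frame x,y 76.2 77.1 rod end x 221.5 z 194.5 F d,l,z 8.83 -11.59 36.43 yaw -4.68 clock 24.43 w -0.0
```

View pics/s_17.png

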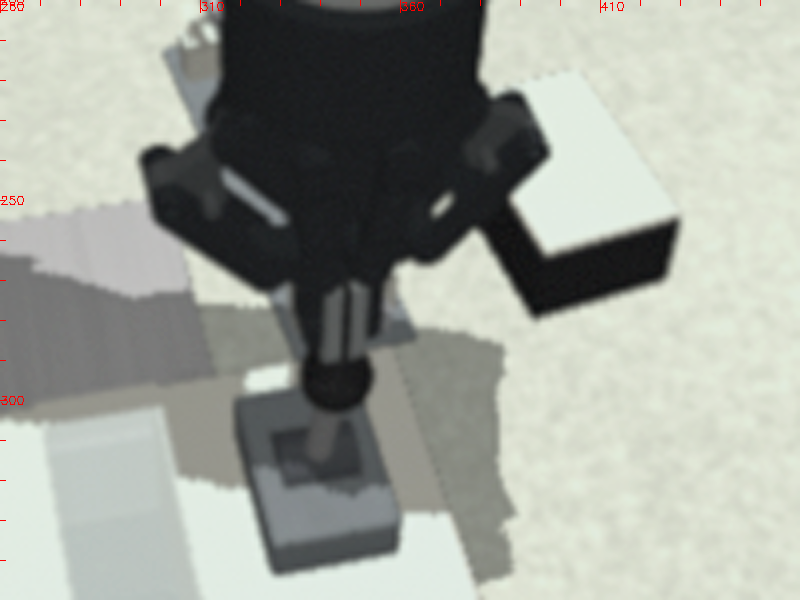

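Run:
```python
from h import *
port=np.array([492.5,-83.4]); a=np.radians(-94.6); d=np.array([np.cos(a),np.sin(a)]); l=np.array([-d[1],d[0]])
for t in np.arange(0,1.05,.1):
    x=68.5+80*np.sin(t-.5); z=107+80*np.cos(t-.5)
    print(t.round(1),x.round(1),z.round(1),w2px('side',[*(port+x*d+76*l),z]).round(1),w2px('top',[*(port+x*d+76*l),z]).round(1))
s=read_state()
for x,z in [(76,169.5),(87,169.5),(65,169.5)]: print(w2px('side',[*(port+x*d+76*l),z]).round(1))
```

```text
0.0 30.1 177.2 [335.  268.7] [391.4 266.9]
0.1 37.3 180.7 [336.2 270.9] [397.2 267.2]
0.2 44.9 183.4 [337.5 273.6] [403.3 267.5]
0.3 52.6 185.4 [338.8 276.9] [409.4 267.9]
0.4 60.5 186.6 [340.2 280.6] [415.6 268.3]
0.5 68.5 187.0 [341.6 284.9] [421.7 268.7]
0.6 76.5 186.6 [343.  289.6] [427.6 269.2]
0.7 84.4 185.4 [344.4 294.7] [433.4 269.7]
0.8 92.1 183.4 [345.8 300.1] [438.8 270.2]
0.9 99.7 180.7 [347.1 305.8] [443.8 270.7]
1.0 106.9 177.2 [348.3 311.6] [448.4 271.3]
[342.5 296.9]
[344.4 303.2]
[340.6 290.8]
```

The fingers seem to be bearing down on the ball, with 36 N upward, and the lever is only at about 0.7 rad. I'll back off upward and look again.

Request:
servo_tool(steps=[[[0.3, 0, -0.8, 0, 0, 0, 0], [0.3, 0, -1.5, 0, 0, 0, 0], [0, 0, -1.5, 0, 0, 0, 0], [0, 0, -0.7, 0, 0, 0, 0], [0, 0, 0, 0, 0, 0, 0]]])

```text
clock: 24.9
tcp_pos: [563.4, -156.9, 236.4]
tcp_rot: [[0.081, 0.997, 0.003], [0.997, -0.081, -0.001], [-0.001, 0.003, -1.0]]
ft_force: [-0.4, 0.4, 0.3]
grip_width: -0.1
```

```bash
python3 pf.py;  python3 - <<'E'
from h import *
f=grab_frame("side"); crop(f,260,200,200,150,4,"s_18",1.1)
f=grab_frame("top"); crop(f,300,200,200,150,4,"t_18",1.6)
E
```

```text
tcp port frame x,y 67.6 76.6 rod end x 212.9 z 236.4 F d,l,z -0.41 -0.43 0.3 yaw -4.65 clock 24.9 w -0.1
```

View pics/s_18.png

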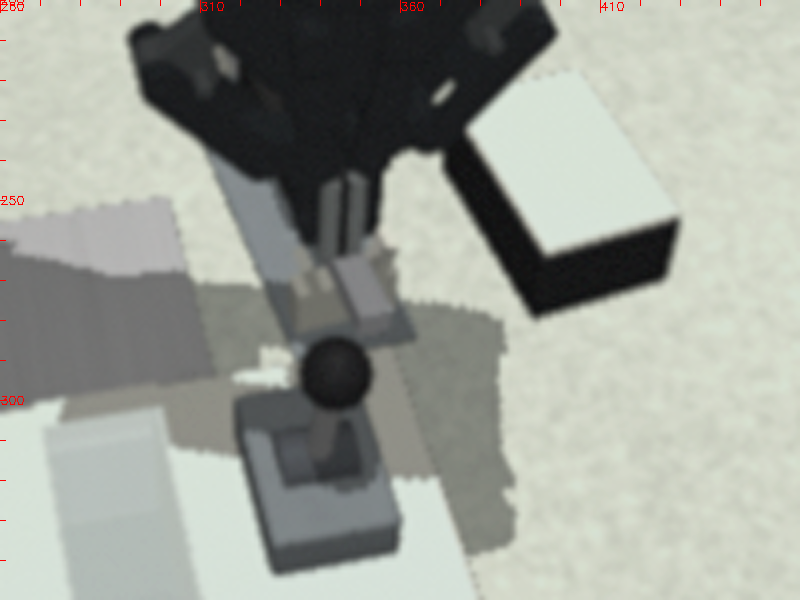

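View pics/t_18.png

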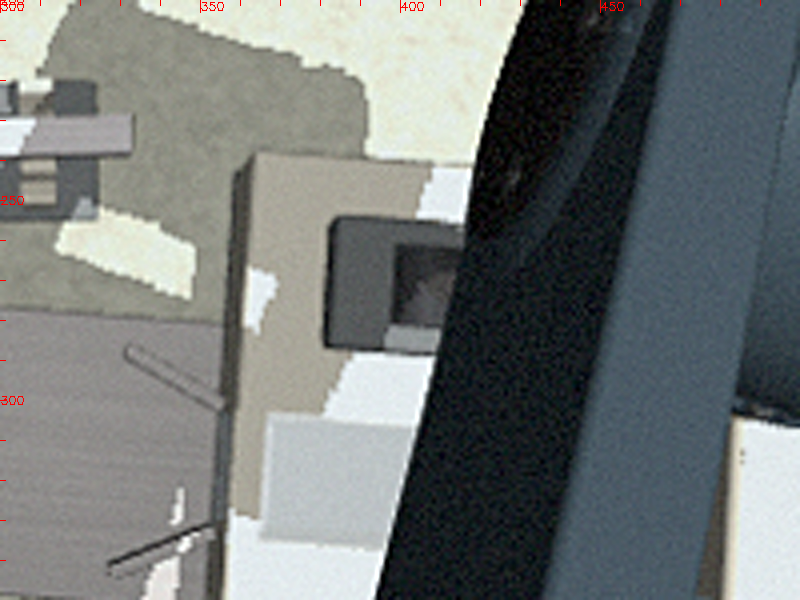

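Run:
```python
from h import *
port=np.array([492.5,-83.4]); a=np.radians(-94.6); d=np.array([np.cos(a),np.sin(a)]); l=np.array([-d[1],d[0]])
s=read_state(); p=s["tcp_pos"]
for x in (-11,0,11):
  for z in (0,-10,-20,-25): print(x,z,(w2px('side',[*(p[:2]+x*d),p[2]+z])-[260,200])*4)
```

```text
-11 0 [321.69792799 221.07986531]
-11 -10 [320.71731701 241.27414762]
-11 -20 [319.75799656 260.9983028 ]
-11 -25 [319.28612228 270.68883384]
0 0 [329.80676186 245.61360294]
0 -10 [328.7157495  265.76655214]
0 -20 [327.64879752 285.44315836]
0 -25 [327.12411612 295.10773144]
11 0 [338.12064019 270.77230706]
11 -10 [336.91358496 290.87343386]
11 -20 [335.73357545 310.49211128]
11 -25 [335.15345152 320.12558057]
```

The closed fingertips actually sit near TCP height, so they rode over the ball, which is now at (344,293), about 0.7 rad. I'll come back behind it, 20 mm lower, and push again.

Request:
servo_tool(steps=[[[1.0, 0, 0, 0, 0, 0, 0], [1.5, 0, 0, 0, 0, 0, 0], [1.0, 0, 0, 0, 0, 0, 0], [0, 0, 1.5, 0, 0, 0, 0], [0, 0, 2.0, 0, 0, 0, 0], [0, 0, 1.8, 0, 0, 0, 0], [0, 0, 1.0, 0, 0, 0, 0], [0, 0, 0.3, 0, 0, 0, 0], [0, 0, 0, 0, 0, 0, 0]]])

```text
clock: 25.75
tcp_pos: [565.5, -121.1, 168.3]
tcp_rot: [[0.081, 0.997, -0.001], [0.997, -0.081, 0.0], [0.0, -0.001, -1.0]]
ft_force: [-0.4, 0.6, 0.7]
grip_width: -0.2
```

```bash
python3 pf.py;  python3 - <<'E'
from h import *
f=grab_frame("side"); crop(f,260,200,200,150,4,"s_19",1.1)
E
```

```text
tcp port frame x,y 31.7 75.7 rod end x 177.0 z 168.3 F d,l,z -0.57 -0.5 0.69 yaw -4.63 clock 25.75 w -0.2
```

View pics/s_19.png

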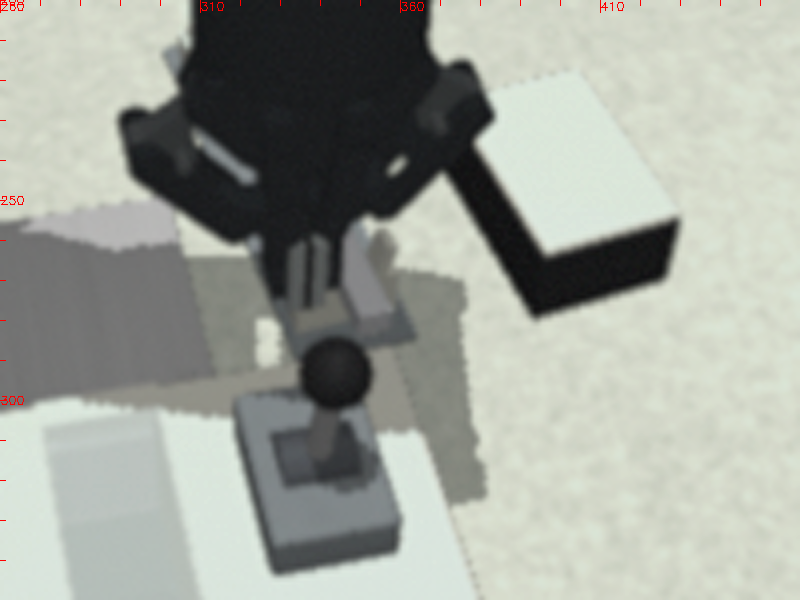

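Request:
servo_tool(steps=[[[-0.4, 0, 0, 0, 0, 0, 0], [-0.5, 0, 0, 0, 0, 0, 0], [-0.5, 0, 0, 0, 0, 0, 0], [-0.5, 0, 0, 0, 0, 0, 0], [-0.5, 0, 0, 0, 0, 0, 0], [-0.5, 0, 0, 0, 0, 0, 0], [-0.5, 0, 0, 0, 0, 0, 0], [-0.3, 0, 0, 0, 0, 0, 0], [0, 0, 0, 0, 0, 0, 0]]])

```text
clock: 26.55
tcp_pos: [562.6, -159.0, 168.8]
tcp_rot: [[0.081, 0.997, -0.0], [0.997, -0.081, -0.0], [-0.0, -0.0, -1.0]]
ft_force: [0.3, -0.9, 1.1]
grip_width: -0.3
```

```bash
python3 pf.py;  python3 - <<'E'
from h import *
f=grab_frame("side"); crop(f,260,200,200,150,4,"s_20",1.1)
E
```

```text
tcp port frame x,y 69.7 75.9 rod end x 215.0 z 168.8 F d,l,z 0.88 0.4 1.06 yaw -4.67 clock 26.55 w -0.3
```

View pics/s_20.png

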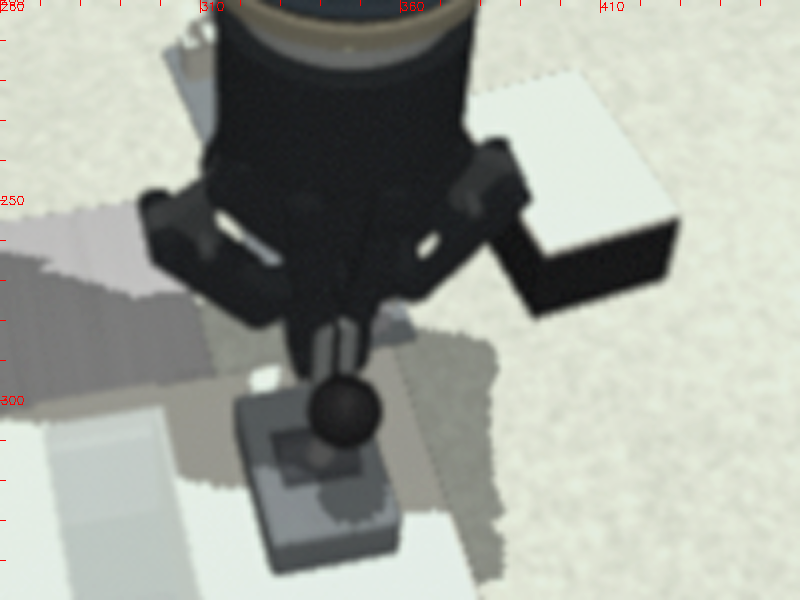

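The ball is now at (346,303), about 0.87 rad. Pushing to the end.

Request:
servo_tool(steps=[[[-0.3, 0, 0, 0, 0, 0, 0], [-0.3, 0, 0, 0, 0, 0, 0], [-0.2, 0, 0, 0, 0, 0, 0], [0, 0, 0, 0, 0, 0, 0]]])

```text
clock: 26.93
tcp_pos: [562.1, -165.8, 168.8]
tcp_rot: [[0.081, 0.997, -0.0], [0.997, -0.081, 0.002], [0.002, -0.0, -1.0]]
ft_force: [0.6, 5.7, -0.0]
grip_width: -0.3
```

```bash
python3 pf.py;  python3 - <<'E'
from h import *
f=grab_frame("side"); crop(f,260,200,200,150,4,"s_21",1.1)
E
```

```text
tcp port frame x,y 76.6 75.9 rod end x 221.9 z 168.8 F d,l,z -5.71 0.14 -0.02 yaw -4.66 clock 26.93 w -0.3
```

View pics/s_21.png

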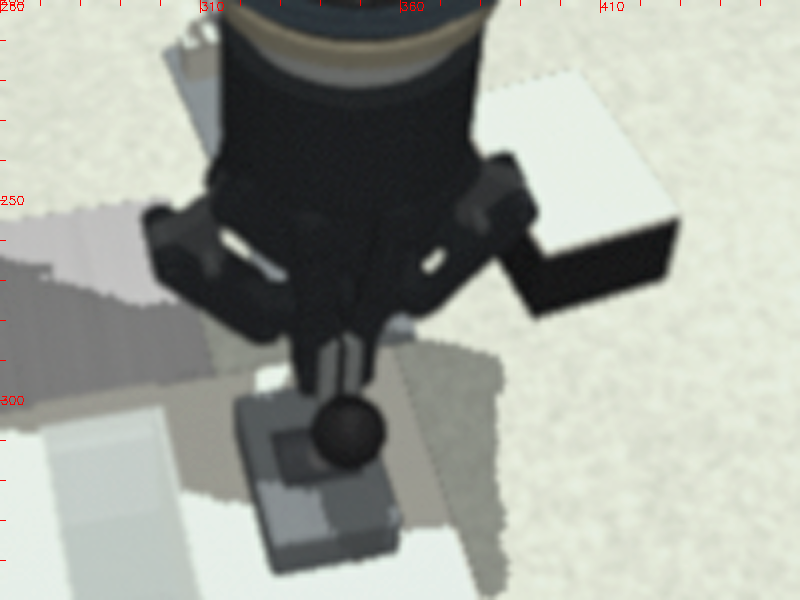

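Request:
servo_tool(steps=[[[-0.2, 0, 0, 0, 0, 0, 0], [-0.1, 0, 0, 0, 0, 0, 0], [0, 0, 0, 0, 0, 0, 0]]])

```text
clock: 27.23
tcp_pos: [562.0, -166.4, 168.8]
tcp_rot: [[0.081, 0.997, -0.0], [0.997, -0.081, 0.005], [0.005, -0.001, -1.0]]
ft_force: [2.7, 20.2, 1.1]
grip_width: -0.3
```

```bash
python3 pf.py
```

```text
tcp port frame x,y 77.1 75.9 rod end x 222.4 z 168.8 F d,l,z -20.36 1.07 1.09 yaw -4.64 clock 27.23 w -0.3
```

It is on the end stop: the force rises to 20 N with almost no further motion. Backing off, then up and away.

Request:
servo_tool(steps=[[[0.5, 0, 0, 0, 0, 0, 0], [1.0, 0, 0, 0, 0, 0, 0], [1.5, 0, 0, 0, 0, 0, 0], [1.5, 0, 0, 0, 0, 0, 0], [1.0, 0, -1.0, 0, 0, 0, 0], [0, 0, -3, 0, 0, 0, 0], [0, 0, -3, 0, 0, 0, 0], [0, 0, -3, 0, 0, 0, 0], [0, -3, -2, 0, 0, 0, 0], [0, -3.5, 0, 0, 0, 0, 0], [0, -3.5, 0, 0, 0, 0, 0], [0, -3.5, 0, 0, 0, 0, 0], [0, -3.5, 0, 0, 0, 0, 0], [3, -2, 0, 0, 0, 0, 0], [3.5, 0, 0, 0, 0, 0, 0], [3.5, 0, 0, 0, 0, 0, 0], [3.5, 0, 0, 0, 0, 0, 0], [3.5, 0, 0, 0, 0, 0, 0], [3, 0, 0, 0, 0, 0, 0], [0, 0, 0, 0, 0, 0, 0]]])

```text
clock: 28.9
tcp_pos: [393.1, 104.0, 289.8]
tcp_rot: [[0.077, 0.997, 0.001], [0.997, -0.077, 0.001], [0.001, 0.001, -1.0]]
ft_force: [0.9, -0.4, 0.1]
grip_width: 0.0
```

```bash
python3 pf.py;  python3 - <<'E'
from h import *
f=grab_frame("side"); crop(f,220,170,200,180,4,"s_22",1.1)
f=grab_frame("top"); crop(f,160,140,320,220,2.5,"t_22",1.6)
E
```

```text
tcp port frame x,y -178.9 -114.1 rod end x -33.6 z 289.8 F d,l,z 0.34 0.93 0.05 yaw -4.43 clock 28.9 w 0.0
```

View pics/s_22.png

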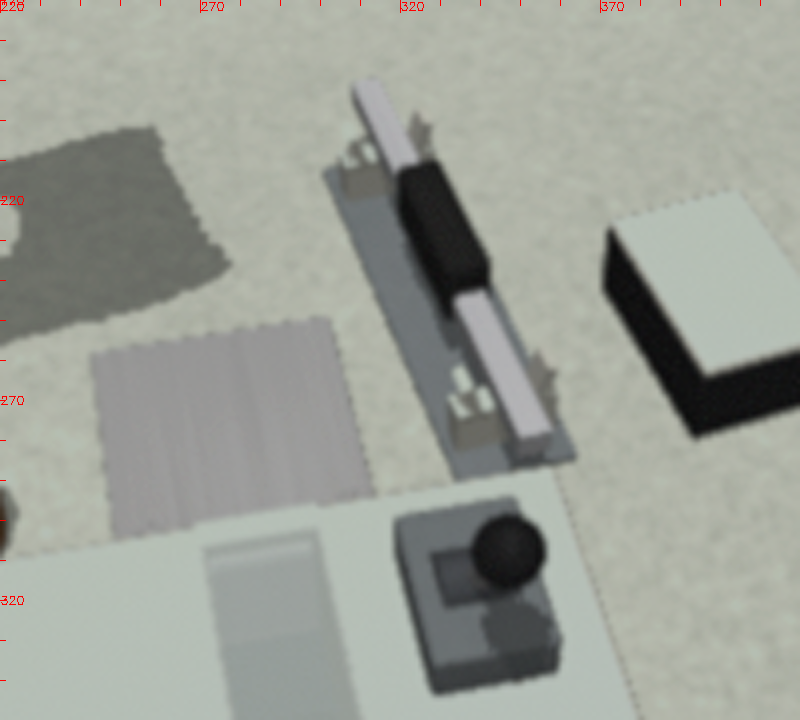

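View pics/t_22.png

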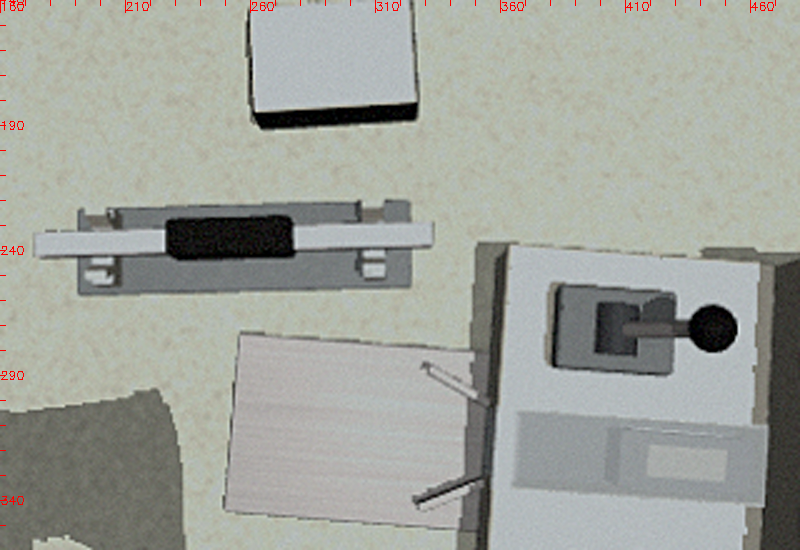

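Run:
```python
from h import *
port=np.array([492.5,-83.4]); a=np.radians(-94.6); d=np.array([np.cos(a),np.sin(a)])
f=cv2.imread  # ball by dark-blob centroid, before and after
im0={'top':cv2.imread('pics/top0.png'),'side':cv2.imread('pics/side0.png')}
im1={n:np.ascontiguousarray(grab_frame(n)[:,:,::-1]) for n in im0}
g={('top',0):(393,267),('top',1):(445,271),('side',0):(335,267),('side',1):(347,308)}
for n in im0:
    P=[]
    for k,im in ((0,im0),(1,im1)):
        u,v=g[n,k]; c=cv2.cvtColor(im[n],cv2.COLOR_BGR2GRAY)[v-16:v+17,u-16:u+17]
        m=(c<(38 if n=='top' else 65)).astype(np.uint8); nn,lab,st,ce=cv2.connectedComponentsWithStats(m)
        i=1+np.argmax(st[1:,4]); q=ce[i]+[u-16,v-16]; w=px2w(n,*q,177.2)[:2]-port; P.append(w@d); print(n,k,q,st[i],w@d)
    print(n,'travel',P[1]-P[0],'of 76.7')
```

```text
top 0 [393.68271335 268.46608315] [  4   3  29  30 457] 33.31602073406723
top 1 [443.98989899 271.14814815] [  0   7  26  19 297] 100.90454540426768
top travel 67.58852467020046 of 76.7
side 0 [334.70967742 267.16129032] [  7   5  18  21 248] 27.146768328192344
side 1 [343.86744186 311.13953488] [  0   6  25  27 430] 104.85500834881466
side travel 77.70824002062233 of 76.7
```

```bash
python3 - <<'E'
from h import *
a=cv2.imread('pics/top0.png')[:,:,::-1]; crop(a,375,245,50,45,8,"z0",1.8)
b=grab_frame('top'); crop(b,420,245,50,45,8,"z1",1.8)
p=cv2.imread('pics/z0.png');q=cv2.imread('pics/z1.png'); 
s0=cv2.imread('pics/side0.png')[:,:,::-1]; crop(s0,310,245,50,45,8,"z2",1.3); crop(grab_frame('side'),322,285,50,45,8,"z3",1.3)
cv2.imwrite('pics/z.png',np.vstack([np.hstack([p,q]),np.hstack([cv2.imread('pics/z2.png'),cv2.imread('pics/z3.png')])])[:600+120][:, :800])
E
python3 -c "
import cv2;i=cv2.imread('pics/z.png');print(i.shape);cv2.imwrite('pics/zz.png',cv2.resize(i,None,fx=.8,fy=.8))"
```

```text
(720, 800, 3)
```

View pics/zz.png

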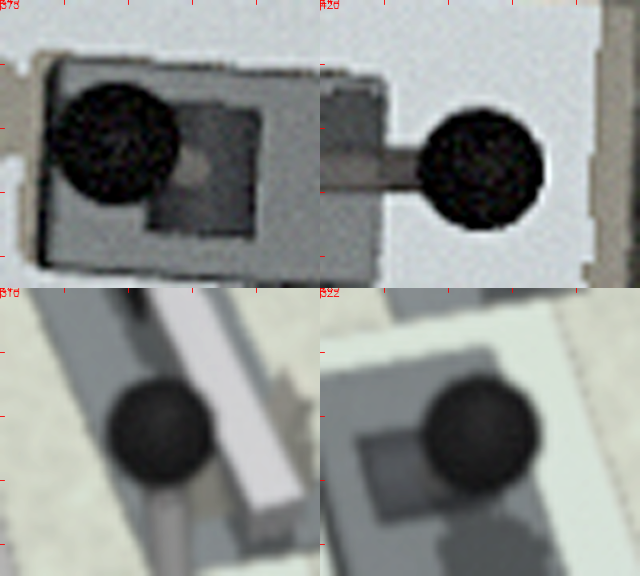

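Run:
```python
from h import *
from scipy.optimize import least_squares
port=np.array([492.5,-83.4]); a=np.radians(-94.6); d=np.array([np.cos(a),np.sin(a)]); l=np.array([-d[1],d[0]])
obs={('top',0):(393.3,267.5),('top',1):(445.2,271.6),('side',0):(335.0,267.3),('side',1):(347.2,308.0)}
def f(v):
    px,py,t0,t1=v[:4]; b={'top':v[4:7],'side':v[7:10]}; r=[]
    for (n,k),o in obs.items():
        t=(t0,t1)[k]; X=np.array([*(port+(px+80*np.sin(t-.5))*d+py*l),107+80*np.cos(t-.5)])+b[n]
        r+=list((w2px(n,X)-o)/.4)
    return np.array(r+list(v[4:10]/1.5)+[t0/.01])
s=least_squares(f,[68,76,0,1,0,0,0,0,0,0]); C=np.linalg.inv(s.jac.T@s.jac)
print(s.x.round(3),np.sqrt(np.diag(C))[:4].round(3),s.cost)
```

```text
[ 6.8087e+01  7.5512e+01  1.9000e-02  9.4700e-01 -2.5500e-01 -5.6900e-01
 -8.2500e-01  2.5500e-01  5.6900e-01  1.2110e+00] [1.397 1.106 0.009 0.01 ] 9.300695227445669
```

Run:
```python
from h import *
port=np.array([492.5,-83.4]); a=np.radians(-94.6); d=np.array([np.cos(a),np.sin(a)]); l=np.array([-d[1],d[0]])
w=px2w('top',160+686/2.5,140+462/2.5,60)[:2]-port; print('mag',w@d,w@l, read_state()["clock"])
print(job.close_job())
```

```text
mag 122.80085189964251 -1.7659406393731463 29.2
the job is handed in; nothing more can be done
None
```

I carried out the whole job and handed it in at 29.2 s of the 67 s allowed. No verdict was reported.

- **Magazine:** I stood it on the dock about 92 mm before the port, released it, and pushed it in with the rod until it hit the stop (16 N). The last picture puts its centre about 123 mm inside, against 124 mm for fully home, and upright.
- **Rod:** It is back in its rest, released, and looks the same as at the start in both cameras.
- **Lever:** The first push failed. The closed fingertips stood higher than I expected, rode onto the ball with about 36 N, and left the lever near 0.7 rad. A second push 20 mm lower took it to its end stop (20 N, no further movement).
- **Lever check:** The two cameras disagree on the final angle, about 0.89 rad from the top and 0.96 from the side. A combined fit gives about 0.95, and all are above the 0.85 needed.
- **Flap:** I did not see it directly. I take it as shut because the magazine is home and the rod is fully out.
- **Jar and tip box:** I never touched either. The tip box stood unchanged in the last pictures; the jar was only partly in those views.

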